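Close the sample pots, load the feeder and set its dial

ROBOT

A 6-joint arm with a two-finger parallel gripper is mounted at the origin on the work surface. World frame = base frame: x ahead of the robot, y to its left, z up, the work surface at z = 0. Lengths are in m, angles in rad, forces in N, time in s.
With the tool pointing down it reaches from about 0.25 to 0.775 m from the base axis. Payload 4 kg.
Tool frame: the origin (TCP) lies on the centre line of the jaws, within the pads' length; the fingertips stand 25 mm ahead of it and the grasp point (between the pads) lies 6 mm ahead of it; z points along the fingers, y is the line along which they close (so a half turn about z gives the same grasp; the last joint's range is limited). The gripper opens to 94 mm and grips with 3 to 60 N. Pads are 16 mm wide; open, the fingers measure 119 mm over their backs; the gripper's body (75 mm by 177 mm) begins 78 mm behind the grasp point.
Start: joints at [-1.409, 0.087, 1.371, -0, 1.684, -0.103], TCP at [0.144, -0.531, 0.202] pointing down, gripper open.
Joint ranges: [-3.1, 3.1], [-0.76, 2.03], [0.27, 2.55], [-1.08, 4.22], [0.17, 2.65], [-2.57, 2.57]. Speed limits (rad/s): [2.79, 2.79, 3.14, 3.14, 3.14, 3.14].

INTERFACE

Orientations are given as [roll, pitch, yaw] about the fixed x, y, z axes, in that order (R = Rz(yaw) Ry(pitch) Rx(roll)).
In Python, from bench import robot, imaging gives the robot as it stands. The module is installed in compiled form; this text tells all that it offers.
- The arm moves only by the tool drive_tool, never from a script. Its argument "series" is a list of rows, each a list of 3 entries, a list of its own where there are three numbers: the finger opening in m, from 0 to 0.094, then the shift along the tool's x, y, z in m, then the turn, a rotation vector about the tool's x, y, z in rad. A call has 1 to 5 rows; each row is the pose to reach, as a shift and turn from the pose commanded when the call began, along the tool's axes at that moment; what a row does not reach only later rows make up. A row lasts 1/8 s, in which the tool goes at most 62.5 mm and 10.7 degrees, less where a joint would pass 70% of its speed; a pose out of reach is approached as far as the arm can. A call with a gripper value outside its range is refused whole. The fingers move at their own pace and stop on an object; the grip force is fixed at half the most. Time passes only in rows, so rows that repeat a pose let the fingers close. It gives the time, the measured TCP pose, the force, the opening and the grip force at its end, in the units of the state.
- robot.get_obs(): the state, without advancing time (a new reading comes with each control period).
- imaging.snapshot(name): name is "scene" or "top" or "wrist"; returns the picture (384x512x3 uint8, red, green, blue); there is no depth.
- imaging.get_calibration(name): a dict with "intrinsics" (3x3 intrinsics, pixels), "k1" (the pictures are not rectified: a ray, as slopes to the right and down, at radius r is drawn at 1 + k1 r^2 times it, then the intrinsics apply), "position" and "rotation" of the camera in the world. Camera axes: x right, y up, looking along -z (the intrinsics and any distortion apply to the point x, -y, -z); pixel columns grow to the right and rows downward; lengths in m; the calibration is good to about 2 mm. A picture is of the moment at which its call begins: read the wrist's pose just before it. get_calibration takes no time and is no camera call; for the wrist camera it gives the pose at the moment of the call.
- robot.close_job(): hands the job in; it is judged then, once.
The state is a dict: "time": time; "joint_positions": joint angles; "qvel": joint speeds; "joint_torque": joint torques, N m; "tool_pos": TCP position; "ee_rot": TCP orientation; "wrist_force": force on the tool from outside, world axes, zero at the start; "wrist_torque": the same for the moment, N m; "width": finger opening in m; "finger_force": force on a finger pad.
Only numpy, scipy, OpenCV 4.12 (cv2) and the standard library are available. Lean on these libraries where they do the work, as an engineer would, in place of code of your own. Each camera call takes 0.05 s, during which the arm holds its last target. There are 200 camera calls.

TASK

Close every sample pot on the bench with the lid of its own shape, pushed home, and stand all the closed pots upright on the feeder's square loading plate without ever tipping one over; a lid without a pot is left over. Only then turn the feeder's dial clockwise from its zero, one click for each stud on the code plate that lies in the frame beside the dial, and leave the glass bowl and the steel block alone.

Things in the scene. Friction and masses are not known exactly. Their poses are not given: they have to be found in the camera images.
- pot_round: open white plastic sample pot, round, 66 mm in diameter, 50 mm high, walls 3 mm, floor 4 mm, 0.14 kg, with a dark pellet fixed on its floor; origin at the centre of its underside, z up. May be absent.
- lid_round: white lid of the round pot: a plate of the pot's outline (round, 66 mm in diameter), 4 mm thick; under it a like-shaped plug 8 mm deep, 3.5 mm clear of the walls; on it, centred, a grey grip bar 30 mm (x) by 12 mm (y), 22 mm high. Origin at the centre of the plug's underside, z up (bar's top at 34 mm). Starts plug down; fully home, it is 42 mm above the pot's origin.
- pot_square: open white plastic sample pot, square, 62 by 62 mm, 50 mm high, walls 3 mm, floor 4 mm, 0.14 kg, with a dark pellet fixed on its floor; origin at the centre of its underside, z up. May be absent.
- lid_square: white lid of the square pot: a plate of the pot's outline (square, 62 by 62 mm), 4 mm thick; under it a like-shaped plug 8 mm deep, 3.5 mm clear of the walls; on it, centred, a grey grip bar 30 mm (x) by 12 mm (y), 22 mm high. Origin at the centre of the plug's underside, z up (bar's top at 34 mm). Starts plug down; fully home, it is 42 mm above the pot's origin.
- pot_oblong: open white plastic sample pot, rectangular with square corners, 92 mm along its x by 52 mm along its y, 50 mm high, walls 3 mm, floor 4 mm, 0.14 kg, with a dark pellet fixed on its floor; origin at the centre of its underside, z up. May be absent.
- lid_oblong: white lid of the oblong pot: a plate of the pot's outline (rectangular with square corners, 92 mm along its x by 52 mm along its y), 4 mm thick; under it a like-shaped plug 8 mm deep, 3.5 mm clear of the walls; on it, centred, a grey grip bar 30 mm (x) by 12 mm (y), 22 mm high. Origin at the centre of the plug's underside, z up (bar's top at 34 mm). Starts plug down; fully home, it is 42 mm above the pot's origin.
- pot_oval: open white plastic sample pot, long with half-round ends, 96 mm along its x by 54 mm along its y, 50 mm high, walls 3 mm, floor 4 mm, 0.14 kg, with a dark pellet fixed on its floor; origin at the centre of its underside, z up. May be absent.
- lid_oval: white lid of the oval pot: a plate of the pot's outline (long with half-round ends, 96 mm along its x by 54 mm along its y), 4 mm thick; under it a like-shaped plug 8 mm deep, 3.5 mm clear of the walls; on it, centred, a grey grip bar 30 mm (x) by 12 mm (y), 22 mm high. Origin at the centre of the plug's underside, z up (bar's top at 34 mm). Starts plug down; fully home, it is 42 mm above the pot's origin.
- plate_centre (a point): centre of the top of the feeder's grey loading plate, 250 by 250 mm, level, rimless, 10 mm above the bench; axes along its sides, turning with the bolted-down feeder (yaw within 0.15 rad). It takes four pots two by two, long sides along y, centres 58 mm in x and 60 mm in y from the middle. Dial and code frame stand past its +y side
- dial (a joint): turn of the black feeder dial about its vertical axis, rad; starts at its zero, 0 (white pointer mark to the plate's -x), grows clockwise from above, stop at 3.67. Clicks into a detent every 30 degrees (0.5236 rad; a scale mark each), about 0.1 N m to pass; let go, it settles in the nearest detent. It may be turned back
- dial_grip (a point): on the dial's axis, 45 mm above the bench, 20 mm to -x and 190 mm to +y of the plate's centre: where to grip the dial's bar, 53 mm long, 14 mm wide, from 20 to 52 mm above the bench, on a disc of 56 mm diameter whose top is at 22 mm. The bar lies along the plate's x at joint value 0 and turns with the dial
- code_frame (a point): centre of the raised steel frame (74 by 93 mm outside, fixed) beside the dial, 110 mm to its +x side; one code plate lies in it.
- code2: steel code plate, 44 by 68 mm, 4 mm thick, fixed, with a row of 2 brass studs (12 mm diameter, 9 mm high); origin at the centre of its underside. The one within 30 mm of the code frame's centre counts; the other two are kept on the strip along the loading plate's +x side.
- code3: steel code plate, 44 by 68 mm, 4 mm thick, fixed, with a row of 3 brass studs (12 mm diameter, 9 mm high); origin at the centre of its underside. The one within 30 mm of the code frame's centre counts; the other two are kept on the strip along the loading plate's +x side.
- code4: steel code plate, 44 by 68 mm, 4 mm thick, fixed, with a row of 4 brass studs (12 mm diameter, 9 mm high); origin at the centre of its underside. The one within 30 mm of the code frame's centre counts; the other two are kept on the strip along the loading plate's +x side.
- bowl: glass bowl, 120 mm across, 45 mm high, a bystander on the bench; origin at the centre of its underside
- block: bare steel block 70 by 45 by 25 mm, a bystander on the bench; origin at the centre of its underside
There are look-alikes about, which are no part of the job. What is shaped like the pot_oval but orange is not meant.

How it is judged:
By the outcome, as a careful person would: the job done as asked, in the order asked, and still so for the second after the job is handed in, with the robot touching nothing.
Of pot_round, pot_square, pot_oblong, pot_oval only 3 to 4 are there at a start; the rules pass over those that are not, and their reading is None.
At some moment in a run one of pot_round, pot_square, pot_oblong, pot_oval may be knocked a few centimetres aside while the robot is not near it.
It also fails if it takes over 210 s, if anything falls off the work surface, if the arm or the gripper's body presses on something with over 40 N, if the wrist force passes 120 N, or if a joint passes its speed limit or range.

## Working session

There is one attempt and no reset: what is moved stays moved. The work goes in short steps, Python scripts to look and compute and a tool call to move; the robot and the scene stay as the last step left them, time stands still between calls to the robot, and variables do not carry over. Pictures are saved under pics/ and viewed, at most 14 in all, crops included, and the job is handed in when it is done.

Besides the shell and the picture viewer there is one more tool, called after ">>>" as name(argument=value, ...), one argument or row to a line, values as JSON. drive_tool: Moves the arm, as the interface text tells. Its arguments: {"type":"object","properties":{"series":{"type":"array"}},"required":["series"]}

```bash
mkdir -p pics
python3 - <<'E'
from bench import robot, imaging
import cv2, numpy as np
o=robot.get_obs(); print({k:np.round(v,3).tolist() for k,v in o.items()})
for n in ("scene","top"):
    p=imaging.snapshot(n); cv2.imwrite(f"pics/{n}0.png",cv2.resize(p[:,:,::-1],(800,600),interpolation=cv2.INTER_CUBIC)); np.save(n+"0.npy",p)
    c=imaging.get_calibration(n); print(n,{k:np.round(v,3).tolist() for k,v in c.items()})
c=imaging.get_calibration("wrist"); print({k:np.round(v,3).tolist() for k,v in c.items()})
E
```

```text
{'time': 0.0, 'joint_positions': [-1.409, 0.088, 1.372, -0.0, 1.684, -0.103], 'qvel': [-0.001, 0.0, 0.001, -0.001, -0.001, 0.0], 'joint_torque': [-0.001, -34.019, -30.242, 0.072, 0.033, -0.0], 'tool_pos': [0.144, -0.53, 0.201], 'ee_rot': [-3.139, -0.0, 0.265], 'wrist_force': [-0.138, -0.008, -0.454], 'wrist_torque': [0.012, -0.007, 0.01], 'finger_force': 0.0, 'width': 0.094}
scene {'intrinsics': [[407.635, 0.0, 253.48], [0.0, 407.635, 194.971], [0.0, 0.0, 1.0]], 'k1': -0.109, 'position': [1.217, 0.172, 1.157], 'rotation': [0.607, -0.007, 1.864]}
top {'intrinsics': [[417.738, 0.0, 250.512], [0.0, 417.738, 192.426], [0.0, 0.0, 1.0]], 'k1': -0.046, 'position': [0.324, -0.048, 1.288], 'rotation': [0.154, 0.007, -1.544]}
{'intrinsics': [[307.881, 0.0, 260.037], [0.0, 307.881, 192.736], [0.0, 0.0, 1.0]], 'k1': -0.048, 'position': [0.222, -0.509, 0.383], 'rotation': [-0.282, 0.001, -1.306]}
```

View pics/top0.png

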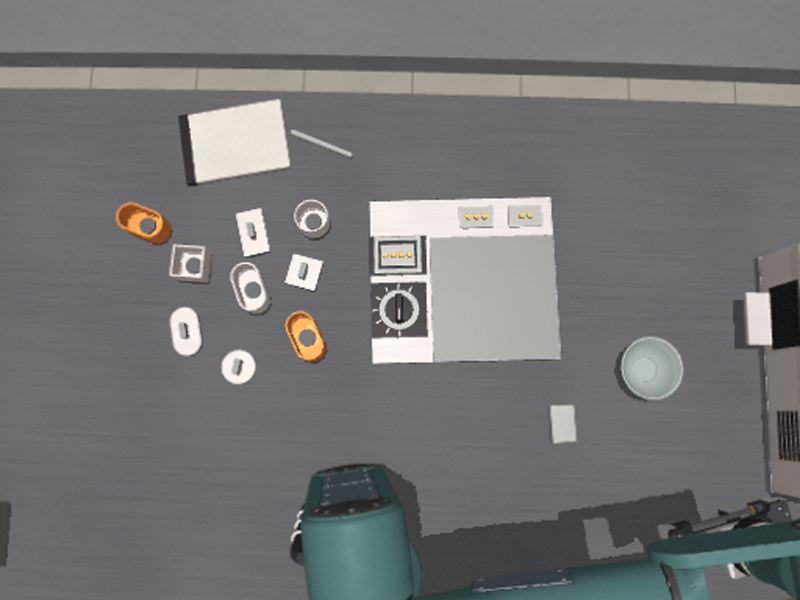

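View pics/scene0.png

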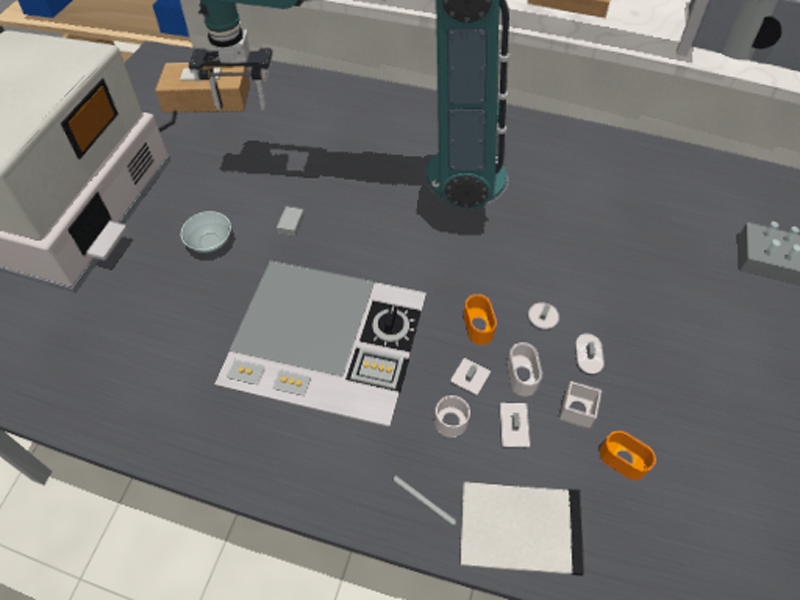

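Top view: pots at round (312,219), square (190,263), white oval (250,287). The orange ovals at (143,222) and (306,336) are look-alikes, since the colour is wrong. Lids are oblong (253,231, the spare), square (304,272), oval (185,331) and round (238,366). The plate is near (495,298), the dial at (399,309), and the frame at (397,255) holds the 4-stud code plate. There is no oblong pot.

```bash
cat > h.py <<'E'
from bench import robot, imaging
import cv2, numpy as np
from scipy.spatial.transform import Rotation as R
def rotm(c):
    r=np.array(c["rotation"]); return r if r.shape==(3,3) else R.from_euler("xyz",r).as_matrix()
def cast(c,uv,z):
    K=np.array(c["intrinsics"]); uv=np.atleast_2d(np.asarray(uv,float))
    d=(uv-K[:2,2])/[K[0,0],K[1,1]]; s=d.copy()
    for _ in range(20): s=d/(1+c["k1"]*(s**2).sum(1,keepdims=True))
    v=np.c_[s[:,0],-s[:,1],-np.ones(len(s))]@rotm(c).T
    p=np.array(c["position"]); return (p+v*((z-p[2])/v[:,2:]))[:,:2]
def proj(c,P):
    K=np.array(c["intrinsics"]); q=(np.atleast_2d(P)-c["position"])@rotm(c); s=np.c_[q[:,0],-q[:,1]]/-q[:,2:]
    s=s*(1+c["k1"]*(s**2).sum(1,keepdims=True)); return s*[K[0,0],K[1,1]]+K[:2,2]
def rect(c,cnt,z):
    "min-area rectangle in world at height z: centre, long, short, yaw of long side"
    w=(cast(c,cnt.reshape(-1,2),z)*1000).astype(np.float32)
    (x,y),(a,b),t=cv2.minAreaRect(w)
    if a<b: a,b,t=b,a,t+90
    t=(t+90)%180-90
    return np.round([x/1000,y/1000],4),round(a),round(b),round(np.radians(t),3)
def contours(m,lo=60):
    cs,_=cv2.findContours(m.astype(np.uint8),cv2.RETR_EXTERNAL,cv2.CHAIN_APPROX_NONE)
    return [k for k in cs if cv2.contourArea(k)>lo]
def shot(name,f):
    c=imaging.get_calibration(name); p=imaging.snapshot(name); np.save(f+".npy",p)
    cv2.imwrite(f"pics/{f}.png",cv2.resize(p[:,:,::-1],(800,600),interpolation=cv2.INTER_CUBIC)); return c,p
def st():
    o=robot.get_obs(); print({k:np.round(o[k],4).tolist() for k in("time","tool_pos","ee_rot","width","joint_positions")}); return o
def move(P,yaw,o=None):
    "shift and turn in tool axes from measured pose to TCP P, tool down with yaw"
    o=o or robot.get_obs(); R0=R.from_euler("xyz",o["ee_rot"])
    d=R0.inv().apply(np.array(P)-o["tool_pos"])
    q=(R0.inv()*R.from_euler("xyz",[np.pi,0,yaw])).as_rotvec(); return np.round(d,4).tolist(),np.round(q,3).tolist()
E
python3 - <<'E'
from h import *
p=np.load("top0.npy"); c=imaging.get_calibration("top")
hsv=cv2.cvtColor(p,cv2.COLOR_RGB2HSV)
m=(hsv[...,2]>150)&(hsv[...,1]<60)
for k in contours(m):
    u=k.reshape(-1,2).mean(0)
    if u[1]>320: continue
    print("white",u.round(),rect(c,k,0.012), 'z50',rect(c,k,.05)[0])
for k in contours((hsv[...,1]>150)&(hsv[...,2]>120),20): print("sat",k.reshape(-1,2).mean(0).round(),rect(c,k,.012))
g=p[298*384//600,495*512//800]; print(g)
m=(abs(p.astype(int)-g).max(2)<10)
for k in contours(m,1500): print("plate",k.reshape(-1,2).mean(0).round(),rect(c,k,.01))
st()
E
```

```text
white [360. 271.] (array([ 0.2912, -0.3701]), 72, 47, np.float64(0.074)) z50 [ 0.2922 -0.3605]
white [152. 234.] (array([0.3833, 0.2628]), 65, 65, np.float64(-1.513)) z50 [0.3816 0.2536]
white [417. 235.] (array([ 0.4018, -0.5464]), 120, 118, np.float64(-0.024)) z50 [ 0.3995 -0.5315]
white [118. 212.] (array([0.4507, 0.3736]), 98, 58, np.float64(0.213)) z50 [0.4469 0.3611]
white [485. 203.] (array([ 0.5057, -0.7651]), 105, 49, np.float64(0.002)) z50 [ 0.5003 -0.7437]
white [253. 195.] (array([ 0.5105, -0.0445]), 87, 80, np.float64(0.031)) z50 [ 0.5049 -0.0446]
white [158. 183.] (array([0.544 , 0.2546]), 101, 59, np.float64(0.38)) z50 [0.5374 0.2456]
white [194. 174.] (array([0.5758, 0.1446]), 63, 62, np.float64(1.327)) z50 [0.5683 0.1389]
white [119. 167.] (array([0.5925, 0.3813]), 68, 66, np.float64(1.526)) z50 [0.5845 0.3685]
white [161. 148.] (array([0.6557, 0.2517]), 93, 54, np.float64(0.257)) z50 [0.6458 0.2428]
white [199. 138.] (array([0.6911, 0.1358]), 67, 65, np.float64(-1.547)) z50 [0.6802 0.1304]
white [287. 179.] (array([ 0.571 , -0.1744]), 369, 329, np.float64(-1.518)) z
[... 569 characters left out ...]
50 [ 0.9662 -0.1727]
white [228.  52.] (array([0.9858, 0.052 ]), 222, 47, np.float64(-1.569)) z50 [0.9661 0.049 ]
white [126.  50.] (array([0.9862, 0.393 ]), 451, 47, np.float64(-1.571)) z50 [0.9665 0.3799]
white [28. 49.] (array([0.9856, 0.7236]), 201, 47, np.float64(-1.567)) z50 [0.9659 0.7006]
sat [195. 215.] (array([0.4471, 0.1346]), 103, 56, np.float64(0.503))
sat [ 91. 142.] (array([0.6709, 0.4772]), 119, 59, np.float64(1.194))
[177 178 175]
plate [317. 189.] (array([ 0.5349, -0.2359]), 251, 250, np.float64(-1.522))
{'time': 0.1, 'tool_pos': [0.1439, -0.5304, 0.2008], 'ee_rot': [-3.1397, -0.0002, 0.2648], 'width': 0.094, 'joint_positions': [-1.409, 0.0879, 1.372, 0.0, 1.6836, -0.1031]}
```

>>> drive_tool(
  series=[
    [0.094, [0.2, -0.216, -0.034], [0, 0, 0]],
    [0.094, [0.2, -0.216, -0.034], [0, 0, 0]],
    [0.094, [0.2, -0.216, -0.034], [0, 0, 0]],
    [0.094, [0.2, -0.216, -0.034], [0, 0, 0]],
    [0.094, [0.2, -0.216, -0.034], [0, 0, 0]],
  ],
)

```text
time: 0.72
tool_pos: [0.281, -0.2678, 0.2358]
ee_rot: [3.141, -0.0, 0.266]
wrist_force: [0.3, 0.0, 0.4]
width: 0.0941
finger_force: 0.0
```

>>> drive_tool(
  series=[
    [0.094, [0.2, -0.216, -0.034], [0, 0, 0]],
    [0.094, [0.2, -0.216, -0.034], [0, 0, 0]],
    [0.094, [0.2, -0.216, -0.034], [0, 0, 0]],
    [0.094, [0.2, -0.216, -0.034], [0, 0, 0]],
    [0.094, [0.2, -0.216, -0.034], [0, 0, 0]],
  ],
)

```text
time: 1.35
tool_pos: [0.4174, -0.0068, 0.2698]
ee_rot: [3.142, -0.0, 0.267]
wrist_force: [-0.1, -0.9, 0.0]
width: 0.094
finger_force: 0.0
```

>>> drive_tool(
  series=[
    [0.094, [0.2, -0.216, -0.034], [0, 0, 0]],
    [0.094, [0.2, -0.216, -0.034], [0, 0, 0]],
    [0.094, [0.2, -0.216, -0.034], [0, 0, 0]],
    [0.094, [0.2, -0.216, -0.034], [0, 0, 0]],
    [0.094, [0.2, -0.216, -0.034], [0, 0, 0]],
  ],
)

```text
time: 1.98
tool_pos: [0.5539, 0.254, 0.3028]
ee_rot: [3.141, 0.002, 0.266]
wrist_force: [0.1, -1.0, 0.2]
width: 0.0939
finger_force: 0.0
```

Run:
```python
from h import *
st(); c,p=shot("wrist","w1"); st()
print(c["position"],p.max())
hsv=cv2.cvtColor(p,cv2.COLOR_RGB2HSV)
m=(hsv[...,2]>140)&(hsv[...,1]<60)
for k in contours(m,200): print("white",k.reshape(-1,2).mean(0).round(),rect(c,k,0.012), 'z50',rect(c,k,.05))
```

```text
{'time': 1.975, 'tool_pos': [0.5539, 0.254, 0.3028], 'ee_rot': [3.1415, 0.0015, 0.2663], 'width': 0.0939, 'joint_positions': [0.337, 0.2289, 1.0108, -0.0, 1.9033, 1.6415]}
{'time': 2.025, 'tool_pos': [0.5554, 0.2584, 0.3011], 'ee_rot': [-3.1384, 0.001, 0.2704], 'width': 0.094, 'joint_positions': [0.341, 0.2351, 1.0068, 0.0034, 1.9005, 1.6425]}
[0.63231674 0.27601449 0.48519197] 255
white [228. 251.] (array([0.3849, 0.2644]), 65, 64, np.float64(-1.303)) z50 (array([0.4048, 0.2653]), 60, 59, np.float64(-1.303))
white [425. 230.] (array([ 0.5074, -0.0472]), 78, 75, np.float64(-0.758)) z50 (array([ 0.5174, -0.0213]), 72, 69, np.float64(-0.758))
white [173. 198.] (array([0.4522, 0.3731]), 95, 56, np.float64(0.242)) z50 (array([0.4666, 0.3653]), 88, 51, np.float64(0.242))
white [263. 172.] (array([0.532 , 0.2422]), 107, 61, np.float64(0.414)) z50 (array([0.54  , 0.2449]), 98, 56, np.float64(0.414))
white [332. 162.] (array([0.5769, 0.1438]), 64, 63, np.float64(1.331)) z50 (array([0.5814, 0.1544]), 58, 58, np.float64(1.331))
white [187. 119.] (array([0.5813, 0.3753]), 70, 70, np.float64(1.528)) z50 (array([0.5854, 0.3673]), 64, 64, np.float64(1.528))
white [469. 203.] (array([ 0.5694, -0.0982]), 327, 223, np.float64(0.053)) z50 (array([ 0.5745, -0.0681]), 301, 205, np.float64(0.053))
white [373.  96.] (array([0.6868, 0.1168]), 73, 72, np.float64(-1.29)) z50 (array([0.6824, 0.1295]), 67, 66, np.float64(-1.29))
white [280.  91.] (array([0.6561, 0.2513]), 93, 54, np.float64(0.268)) z50 (array([0.6541, 0.2532]), 86, 49, np.float64(0.268))
```

View pics/w1.png

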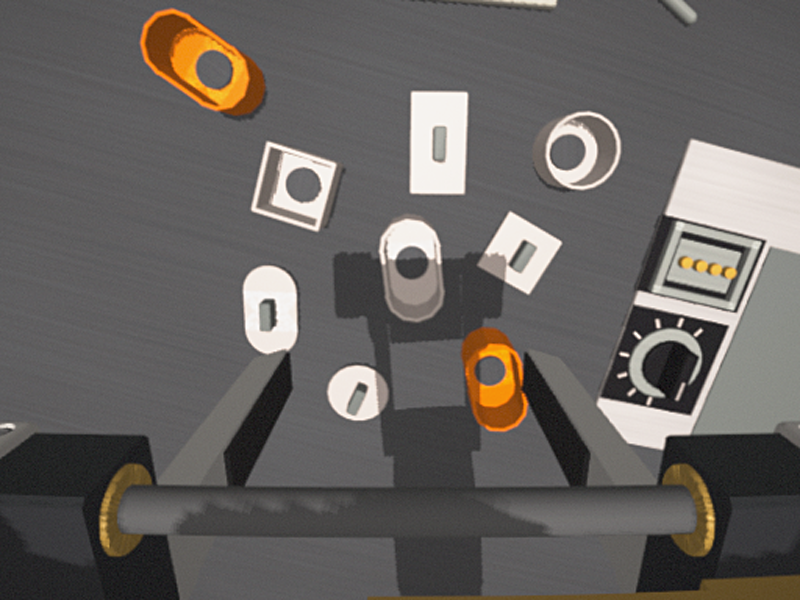

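The wrist view agrees with the top view to about 2 mm. The pots are square (297,185), oval (412,268) and round (577,150); the lids are square (520,253), oval (268,310) and round (357,392). Next I measure the bar yaws and compute the first grasp.

Run:
```python
from h import *
p=np.load("w1.npy"); hsv=cv2.cvtColor(p,cv2.COLOR_RGB2HSV)
c=imaging.get_calibration("wrist"); c["position"]=np.array([0.63231674,0.27601449,0.48519197])
w=((hsv[...,2]>140)&(hsv[...,1]<60)).astype(np.uint8)
for n,(u,v) in dict(sq=(332,162),oval=(173,198),round=(228,251)).items():
    k=[k for k in contours(w,200) if np.hypot(*(k.reshape(-1,2).mean(0)-[u,v]))<6][0]
    f=np.zeros_like(w); cv2.drawContours(f,[k],-1,1,-1); f=cv2.erode(f,np.ones((3,3)))
    b=f&(hsv[...,2]<190)
    for q in contours(b,25): print(n,rect(c,q,.034),rect(c,q,.023))
o=st(); print(move([.5765,.144,.13],-.24,o),imaging.get_calibration("wrist")["position"])
```

```text
sq (array([0.5654, 0.1693]), 26, 17, np.float64(1.339)) (array([0.5638, 0.1667]), 27, 17, np.float64(1.339))
sq (array([0.5782, 0.1483]), 29, 16, np.float64(-0.239)) (array([0.5769, 0.1452]), 30, 16, np.float64(-0.239))
oval (array([0.4556, 0.3701]), 34, 17, np.float64(0.184)) (array([0.4513, 0.3724]), 34, 18, np.float64(0.184))
round (array([0.39  , 0.2642]), 38, 12, np.float64(-0.174)) (array([0.3841, 0.264 ]), 39, 13, np.float64(-0.174))
round (array([0.4044, 0.2417]), 38, 9, np.float64(0.335)) (array([0.3989, 0.2408]), 39, 9, np.float64(0.335))
{'time': 2.025, 'tool_pos': [0.5554, 0.2584, 0.3011], 'ee_rot': [-3.1384, 0.001, 0.2704], 'width': 0.094, 'joint_positions': [0.341, 0.2351, 1.0068, 0.0034, 1.9005, 1.6425]}
([-0.0101, 0.1164, 0.1707], [-0.003, 0.002, 0.51]) [0.63381546 0.28005415 0.48352167]
```

>>> drive_tool(
  series=[
    [0.04, [-0.01, 0.116, 0.17], [0, 0, 0.51]],
    [0.04, [-0.01, 0.116, 0.17], [0, 0, 0.51]],
    [0.04, [-0.01, 0.116, 0.17], [0, 0, 0.51]],
    [0.04, [-0.01, 0.116, 0.17], [0, 0, 0.51]],
    [0.04, [-0.01, 0.116, 0.17], [0, 0, 0.51]],
  ],
)

```text
time: 2.65
tool_pos: [0.5737, 0.1368, 0.1331]
ee_rot: [3.141, 0.002, -0.245]
wrist_force: [-0.2, -0.7, 0.2]
width: 0.0476
finger_force: 0.0
```

Run:
```python
from h import *
o=st(); print(move([.5765,.144,.040],-.24,o))
c,p=shot("wrist","w2"); print(proj(c,[[.5765,.144,.034]])*800/512)
o=st()
```

```text
{'time': 2.65, 'tool_pos': [0.5737, 0.1368, 0.1331], 'ee_rot': [3.1414, 0.002, -0.2446], 'width': 0.0476, 'joint_positions': [0.1376, 0.1993, 1.3806, 0.0006, 1.5636, 1.953]}
([0.0011, -0.0077, 0.0931], [0.0, 0.002, -0.005])
[[393.89676017 298.29640396]]
{'time': 2.7, 'tool_pos': [0.5748, 0.1377, 0.1352], 'ee_rot': [-3.1402, -0.0016, -0.2439], 'width': 0.0437, 'joint_positions': [0.1387, 0.1981, 1.3778, 0.0007, 1.5637, 1.9534]}
```

View pics/w2.png

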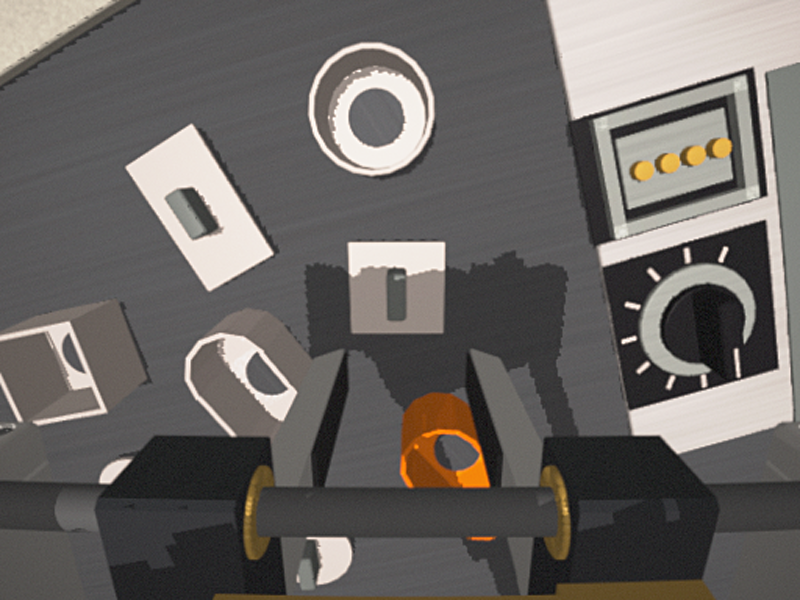

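The square lid is seen straight on at (397,287), with its bar along tool x and about 2 mm from where I predicted. The frame clearly holds 4 studs. Descend and grip.

>>> drive_tool(
  series=[
    [0.04, [0.001, -0.007, 0.06], [0, 0, 0]],
    [0.04, [0.001, -0.007, 0.095], [0, 0, 0]],
    [0.04, [0.001, -0.007, 0.095], [0, 0, 0]],
  ],
)

```text
time: 3.08
tool_pos: [0.5759, 0.1449, 0.0381]
ee_rot: [3.141, 0.003, -0.243]
wrist_force: [0.3, 0.7, -1.1]
width: 0.0402
finger_force: 0.0
```

>>> drive_tool(
  series=[
    [0.04, [0, 0, 0], [0, 0, 0]],
    [0.0, [0, 0, 0], [0, 0, 0]],
    [0.0, [0, 0, 0], [0, 0, 0]],
    [0.0, [0, 0, 0], [0, 0, 0]],
    [0.0, [0, 0, 0], [0, 0, 0]],
  ],
)

```text
time: 3.7
tool_pos: [0.5769, 0.1435, 0.0389]
ee_rot: [-3.142, -0.0, -0.245]
wrist_force: [-1.0, -0.4, 0.4]
width: 0.0034
finger_force: 0.0
```

>>> drive_tool(
  series=[
    [0.0, [0, 0, -0.06], [0, 0, 0]],
    [0.0, [0, 0, -0.11], [0, 0, 0]],
    [0.0, [0, 0, -0.11], [0, 0, 0]],
  ],
)

```text
time: 4.08
tool_pos: [0.58, 0.144, 0.155]
ee_rot: [-3.137, -0.011, -0.245]
wrist_force: [0.7, 0.0, 0.1]
width: 0.0005
finger_force: 0.0
```

Run:
```python
from h import *
o=st(); print(move([.585,.368,.15],-.044,o))
c,p=shot("top","t1")
hsv=cv2.cvtColor(p,cv2.COLOR_RGB2HSV)
for k in contours((hsv[...,2]>150)&(hsv[...,1]<60)):
    u=k.reshape(-1,2).mean(0)
    if u[0]<215 and 130<u[1]<250: print(u.round(),rect(c,k,.012),rect(c,k,.05))
```

```text
{'time': 4.075, 'tool_pos': [0.58, 0.144, 0.155], 'ee_rot': [-3.1373, -0.0106, -0.2453], 'width': 0.0005, 'joint_positions': [0.1485, 0.1971, 1.3397, -0.0001, 1.5934, 1.9646]}
([-0.0496, -0.2185, 0.0054], [-0.003, -0.011, -0.201])
[118. 212.] (array([0.4507, 0.3736]), 98, 58, np.float64(0.22)) (array([0.4469, 0.361 ]), 95, 56, np.float64(0.22))
[199. 178.] (array([0.564 , 0.1278]), 45, 23, np.float64(-0.195)) (array([0.5568, 0.1226]), 43, 22, np.float64(-0.195))
[158. 183.] (array([0.5454, 0.2546]), 98, 60, np.float64(0.38)) (array([0.5388, 0.2456]), 95, 58, np.float64(0.38))
[117. 166.] (array([0.5925, 0.381 ]), 69, 66, np.float64(1.528)) (array([0.5845, 0.3682]), 67, 64, np.float64(1.528))
[200. 135.] (array([0.6981, 0.1298]), 59, 54, np.float64(0.05)) (array([0.687 , 0.1245]), 57, 52, np.float64(0.05))
```

The fingers closed on nothing, so I look.

Run:
```python
from h import *
o=st(); c,p=shot("wrist","w3"); print(c["position"]-o["tool_pos"])
print(proj(c,[[.5765,.144,.034],np.array(o["tool_pos"])-[0,0,.025]])*800/512)
```

```text
{'time': 4.125, 'tool_pos': [0.5782, 0.1437, 0.1515], 'ee_rot': [-3.1396, -0.0051, -0.2453], 'width': 0.0007, 'joint_positions': [0.1485, 0.1991, 1.3441, -0.0001, 1.5929, 1.9646]}
[ 0.07759241 -0.01935197  0.18295063]
[[407.10677078 295.71009351]
 [406.87114896 344.66901218]]
```

View pics/w3.png

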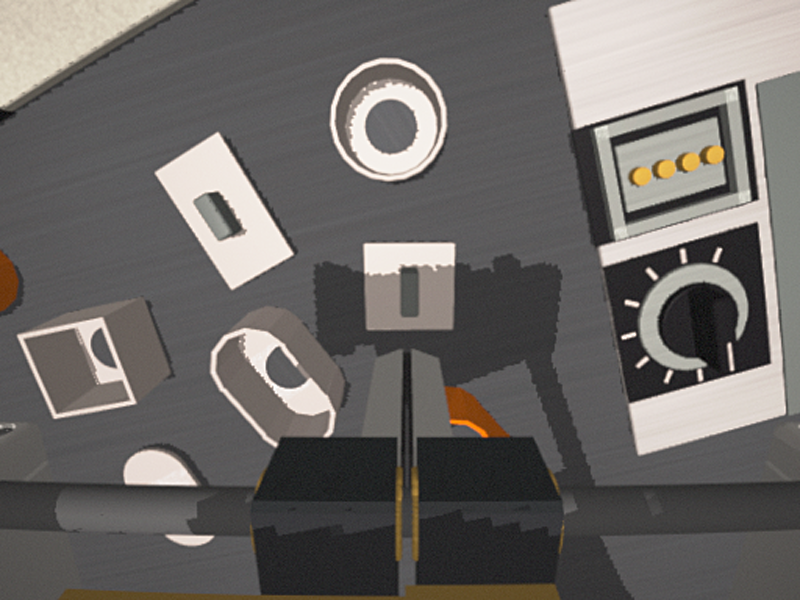

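The lid is untouched at (409,287). The fingertips in view sit near TCP level rather than 25 mm ahead of it. I'll descend in small steps from z≈0.04 and watch the force.

>>> drive_tool(
  series=[
    [0.04, [0, 0, 0.06], [0, 0, 0]],
    [0.04, [0, 0, 0.11], [0, 0, 0]],
    [0.04, [0, 0, 0.11], [0, 0, 0]],
    [0.04, [0, 0, 0.114], [0, 0, 0]],
    [0.04, [0, 0, 0.114], [0, 0, 0]],
  ],
)

```text
time: 4.8
tool_pos: [0.5784, 0.1438, 0.037]
ee_rot: [-3.14, -0.004, -0.245]
wrist_force: [0.8, 0.2, 0.3]
width: 0.0398
finger_force: 0.0
```

>>> drive_tool(
  series=[
    [0.04, [0, 0, 0.004], [0, 0, 0]],
    [0.04, [0, 0, 0.004], [0, 0, 0]],
  ],
)

```text
time: 5.05
tool_pos: [0.5772, 0.1436, 0.0315]
ee_rot: [-3.141, -0.001, -0.245]
wrist_force: [-0.0, 0.5, -0.6]
width: 0.0403
finger_force: 0.0
```

>>> drive_tool(
  series=[
    [0.04, [0, 0, 0.003], [0, 0, 0]],
    [0.04, [0, 0, 0.003], [0, 0, 0]],
  ],
)

```text
time: 5.3
tool_pos: [0.5766, 0.1435, 0.0275]
ee_rot: [3.141, 0.001, -0.245]
wrist_force: [0.1, 0.6, -0.3]
width: 0.04
finger_force: 0.0
```

>>> drive_tool(
  series=[
    [0.04, [0, 0, 0.003], [0, 0, 0]],
    [0.04, [0, 0, 0.003], [0, 0, 0]],
  ],
)

```text
time: 5.55
tool_pos: [0.5765, 0.1435, 0.0243]
ee_rot: [3.141, 0.001, -0.245]
wrist_force: [-0.3, -0.2, -1.0]
width: 0.0395
finger_force: 0.0
```

>>> drive_tool(
  series=[
    [0.04, [0, 0, 0.003], [0, 0, 0]],
    [0.04, [0, 0, 0.003], [0, 0, 0]],
  ],
)

```text
time: 5.8
tool_pos: [0.5765, 0.1435, 0.0213]
ee_rot: [3.141, 0.001, -0.245]
wrist_force: [0.6, 0.8, -0.9]
width: 0.04
finger_force: 0.0
```

>>> drive_tool(
  series=[
    [0.04, [0, 0, 0.003], [0, 0, 0]],
    [0.04, [0, 0, 0.003], [0, 0, 0]],
  ],
)

```text
time: 6.05
tool_pos: [0.5766, 0.1435, 0.0184]
ee_rot: [3.141, 0.001, -0.245]
wrist_force: [0.4, -0.4, -0.2]
width: 0.0401
finger_force: 0.0
```

>>> drive_tool(
  series=[
    [0.0, [0, 0, 0], [0, 0, 0]],
    [0.0, [0, 0, 0], [0, 0, 0]],
    [0.0, [0, 0, 0], [0, 0, 0]],
    [0.0, [0, 0, 0], [0, 0, 0]],
  ],
)

```text
time: 6.55
tool_pos: [0.5768, 0.1435, 0.0188]
ee_rot: [3.141, -0.0, -0.245]
wrist_force: [0.4, 0.3, -0.3]
width: 0.0119
finger_force: 30.0
```

It gripped the bar at 12 mm with the TCP at z=0.0188, so the tips really lie within a few mm of the TCP. From here I work relative to that: lid bottom = TCP − 0.0188. Lift and carry it over the square pot.

>>> drive_tool(
  series=[
    [0.0, [0, 0, -0.04], [0, 0, 0]],
    [0.0, [0, 0, -0.08], [0, 0, 0]],
    [0.0, [0, 0, -0.1], [0, 0, 0]],
  ],
)

```text
time: 6.92
tool_pos: [0.578, 0.1438, 0.1217]
ee_rot: [-3.14, -0.004, -0.245]
wrist_force: [-0.3, -0.7, -0.4]
width: 0.0116
finger_force: 30.0
```

>>> drive_tool(
  series=[
    [0.0, [-0.011, -0.055, 0], [0, 0, -0.05]],
    [0.0, [-0.023, -0.11, 0], [0, 0, -0.1]],
    [0.0, [-0.035, -0.165, 0], [0, 0, -0.15]],
    [0.0, [-0.046, -0.22, 0], [0, 0, -0.2]],
    [0.0, [-0.046, -0.22, 0], [0, 0, -0.2]],
  ],
)

```text
time: 7.55
tool_pos: [0.5843, 0.3721, 0.1174]
ee_rot: [-3.141, 0.002, -0.04]
wrist_force: [-0.1, -0.7, -0.5]
width: 0.0118
finger_force: 30.0
```

>>> drive_tool(
  series=[
    [0.0, [0, 0, 0], [0, 0, 0]],
    [0.0, [0, 0, 0], [0, 0, 0]],
  ],
)

```text
time: 7.8
tool_pos: [0.5859, 0.3666, 0.1189]
ee_rot: [3.141, -0.0, -0.047]
wrist_force: [0.5, -0.2, -0.7]
width: 0.0115
finger_force: 30.0
```

Run:
```python
from h import *
o=st(); c,p=shot("wrist","w4"); print(c["position"]-o["tool_pos"])
hsv=cv2.cvtColor(p,cv2.COLOR_RGB2HSV)
for k in contours((hsv[...,2]>140)&(hsv[...,1]<60),200): print(k.reshape(-1,2).mean(0).round(),rect(c,k,.05),rect(c,k,o["tool_pos"][2]-.0068))
P=np.array([[.585,.368,.05],[.585+.031,.368+.031,.05],[.585+.031,.368-.031,.05]]); print((proj(c,P)*800/512).round())
```

```text
{'time': 7.8, 'tool_pos': [0.5859, 0.3666, 0.1189], 'ee_rot': [3.1411, -0.0001, -0.0471], 'width': 0.0115, 'joint_positions': [0.4774, 0.4288, 1.1161, -0.0005, 1.5969, 2.0953]}
[ 0.08091747 -0.00321031  0.182533  ]
[259. 292.] (array([0.5003, 0.3709]), 50, 25, np.float64(-0.048)) (array([0.5414, 0.369 ]), 38, 19, np.float64(-0.048))
[397. 243.] (array([0.5387, 0.2442]), 98, 56, np.float64(0.372)) (array([0.5703, 0.2737]), 74, 42, np.float64(0.372))
[260. 215.] (array([0.5682, 0.3678]), 96, 82, np.float64(-0.048)) (array([0.5925, 0.3667]), 73, 62, np.float64(-0.048))
[382. 108.] (array([0.6573, 0.2659]), 80, 46, np.float64(0.259)) (array([0.6597, 0.29  ]), 60, 34, np.float64(0.259))
[[404. 317.]
 [343. 264.]
 [460. 259.]]
```

View pics/w4.png

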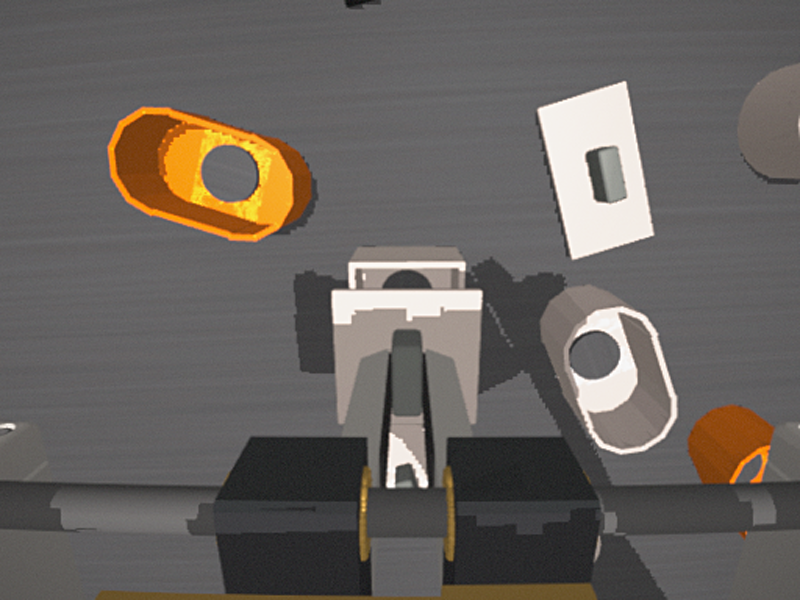

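The held lid's front edge runs (333,291)–(482,291). The pot's far rim runs (349,262)–(466,262).

```bash
cat >> h.py <<'E'
def pts(c,uv8,z): return cast(c,np.array(uv8)*.64,z)
E
python3 - <<'E'
from h import *
c=imaging.get_calibration("wrist"); o=st()
a=pts(c,[[333,291],[482,291]],o["tool_pos"][2]-.0068); b=pts(c,[[349,262],[466,262]],.05)
for q in(a,b): d=q[1]-q[0]; print(q.round(4),np.hypot(*d).round(4),(q.mean(0)-.031*np.array([-d[1],d[0]])/np.hypot(*d)).round(4))
E
```

```text
{'time': 7.85, 'tool_pos': [0.586, 0.3666, 0.119], 'ee_rot': [3.1413, -0.0002, -0.0473], 'width': 0.0118, 'joint_positions': [0.4773, 0.4287, 1.116, -0.0004, 1.5969, 2.0953]}
[[0.6178 0.3953]
 [0.6149 0.3346]] 0.0608 [0.5854 0.3664]
[[0.6172 0.3959]
 [0.6142 0.3337]] 0.0623 [0.5847 0.3662]
```

Lid and pot are aligned within 1 mm. Lower to home and release.

>>> drive_tool(
  series=[
    [0.0, [-0.0005, 0, 0.03], [0, 0, 0]],
    [0.0, [-0.0005, 0, 0.045], [0, 0, 0]],
    [0.0, [-0.0005, 0, 0.05], [0, 0, 0]],
    [0.0, [-0.0005, 0, 0.054], [0, 0, 0]],
    [0.0, [-0.0005, 0, 0.054], [0, 0, 0]],
  ],
)

```text
time: 8.48
tool_pos: [0.5854, 0.3683, 0.0653]
ee_rot: [-3.141, -0.001, -0.045]
wrist_force: [0.3, -0.4, -0.7]
width: 0.0115
finger_force: 30.0
```

>>> drive_tool(
  series=[
    [0.0, [0, 0, 0.002], [0, 0, 0]],
    [0.0, [0, 0, 0.0035], [0, 0, 0]],
    [0.0, [0, 0, 0.0035], [0, 0, 0]],
  ],
)

```text
time: 8.85
tool_pos: [0.585, 0.3682, 0.0612]
ee_rot: [3.141, 0.0, -0.045]
wrist_force: [-0.4, -0.2, 0.2]
width: 0.0116
finger_force: 30.0
```

>>> drive_tool(
  series=[
    [0.03, [0, 0, 0], [0, 0, 0]],
    [0.03, [0, 0, 0], [0, 0, 0]],
    [0.03, [0, 0, 0], [0, 0, 0]],
    [0.03, [0, 0, 0], [0, 0, 0]],
  ],
)

```text
time: 9.35
tool_pos: [0.5851, 0.3682, 0.0613]
ee_rot: [3.142, -0.0, -0.045]
wrist_force: [-0.2, -0.2, -0.7]
width: 0.03
finger_force: 0.0
```

It went in with no force. Now I push it home with closed fingers, which also calibrates the tip height.

>>> drive_tool(
  series=[
    [0.03, [0, 0, -0.045], [0, 0, 0]],
    [0.0, [0, 0, -0.045], [0, 0, 0]],
    [0.0, [0, 0, -0.045], [0, 0, 0]],
    [0.0, [0, 0, -0.03], [0, 0, 0]],
    [0.0, [0, 0, -0.026], [0, 0, 0]],
  ],
)

```text
time: 9.98
tool_pos: [0.5833, 0.3672, 0.0832]
ee_rot: [3.138, 0.005, -0.045]
wrist_force: [-0.3, 0.4, 0.5]
width: 0.0005
finger_force: 0.0
```

>>> drive_tool(
  series=[
    [0.0, [0, 0, 0.003], [0, 0, 0]],
    [0.0, [0, 0, 0.003], [0, 0, 0]],
  ],
)

```text
time: 10.22
tool_pos: [0.5848, 0.368, 0.0834]
ee_rot: [3.141, 0.001, -0.045]
wrist_force: [-0.3, 0.6, 0.2]
width: 0.0006
finger_force: 0.0
```

>>> drive_tool(
  series=[
    [0.0, [0, 0, 0.003], [0, 0, 0]],
    [0.0, [0, 0, 0.003], [0, 0, 0]],
  ],
)

```text
time: 10.48
tool_pos: [0.5851, 0.3681, 0.0812]
ee_rot: [3.141, -0.0, -0.045]
wrist_force: [0.1, -0.4, -0.2]
width: 0.0008
finger_force: 0.0
```

>>> drive_tool(
  series=[
    [0.0, [0, 0, 0.003], [0, 0, 0]],
    [0.0, [0, 0, 0.003], [0, 0, 0]],
  ],
)

```text
time: 10.72
tool_pos: [0.5849, 0.3681, 0.0779]
ee_rot: [3.141, 0.0, -0.045]
wrist_force: [0.0, 1.0, -0.1]
width: 0.0005
finger_force: 0.0
```

>>> drive_tool(
  series=[
    [0.0, [0, 0, 0.002], [0, 0, 0]],
    [0.0, [0, 0, 0.002], [0, 0, 0]],
  ],
)

```text
time: 10.98
tool_pos: [0.585, 0.3681, 0.076]
ee_rot: [3.141, 0.0, -0.045]
wrist_force: [-0.7, 0.4, -0.2]
width: 0.0008
finger_force: 0.0
```

>>> drive_tool(
  series=[
    [0.0, [0, 0, 0.002], [0, 0, 0]],
    [0.0, [0, 0, 0.002], [0, 0, 0]],
  ],
)

```text
time: 11.22
tool_pos: [0.5849, 0.3681, 0.0739]
ee_rot: [3.141, 0.0, -0.045]
wrist_force: [0.7, -0.0, 0.1]
width: 0.0001
finger_force: 0.0
```

>>> drive_tool(
  series=[
    [0.0, [0, 0, 0.002], [0, 0, 0]],
    [0.0, [0, 0, 0.002], [0, 0, 0]],
  ],
)

```text
time: 11.48
tool_pos: [0.5853, 0.3683, 0.0727]
ee_rot: [-3.141, -0.001, -0.045]
wrist_force: [-0.2, 0.8, 1.8]
width: 0.0007
finger_force: 0.8
```

>>> drive_tool(
  series=[
    [0.0, [0, 0, 0.002], [0, 0, 0]],
    [0.0, [0, 0, 0.002], [0, 0, 0]],
  ],
)

```text
time: 11.72
tool_pos: [0.5853, 0.3683, 0.0726]
ee_rot: [-3.141, -0.002, -0.045]
wrist_force: [-2.5, -2.1, 7.4]
width: 0.0003
finger_force: 3.6
```

Contact came at TCP z=0.0727 and the force then rose to 7 N, so the lid is home. The tips therefore sit about 3 mm behind the TCP. Now I grasp the closed square pot by its walls.

>>> drive_tool(
  series=[
    [0.03, [0, 0, -0.05], [0, 0, 0]],
    [0.085, [0, 0, -0.07], [0, 0, 0]],
    [0.085, [0, 0, -0.07], [0, 0, 0]],
    [0.085, [0, 0, -0.07], [0, 0, 0]],
    [0.085, [0, 0, -0.07], [0, 0, 0]],
  ],
)

```text
time: 12.35
tool_pos: [0.5841, 0.3676, 0.1375]
ee_rot: [3.139, 0.004, -0.045]
wrist_force: [-0.2, 0.3, -1.0]
width: 0.047
finger_force: 0.0
```

>>> drive_tool(
  series=[
    [0.085, [0, 0, 0], [0, 0, 0]],
    [0.085, [0, 0, 0], [0, 0, 0]],
    [0.085, [0, 0, 0], [0, 0, 0]],
    [0.085, [0, 0, 0], [0, 0, 0]],
  ],
)

```text
time: 12.85
tool_pos: [0.5851, 0.3682, 0.1403]
ee_rot: [3.142, -0.0, -0.045]
wrist_force: [0.5, -0.3, 0.5]
width: 0.0842
finger_force: 0.0
```

Run:
```python
from h import *
o=st(); print(move([.585,.3665,.012],-.045,o))
c,p=shot("wrist","w5")
hsv=cv2.cvtColor(p,cv2.COLOR_RGB2HSV)
k=max(contours((hsv[...,2]>140)&(hsv[...,1]<60)),key=lambda k:-np.hypot(*(k.reshape(-1,2).mean(0)-[258,170])))
print(k.reshape(-1,2).mean(0),rect(c,k,.054))
```

```text
{'time': 12.85, 'tool_pos': [0.5851, 0.3682, 0.1403], 'ee_rot': [3.1416, -0.0002, -0.0452], 'width': 0.0842, 'joint_positions': [0.4797, 0.4214, 1.0838, -0.0001, 1.6363, 2.0957]}
([-0.0001, 0.0017, 0.1283], [0.0, -0.0, -0.0])
[260.60305344 193.30916031] (array([0.5861, 0.3675]), 63, 62, np.float64(1.541))
```

View pics/w5.png

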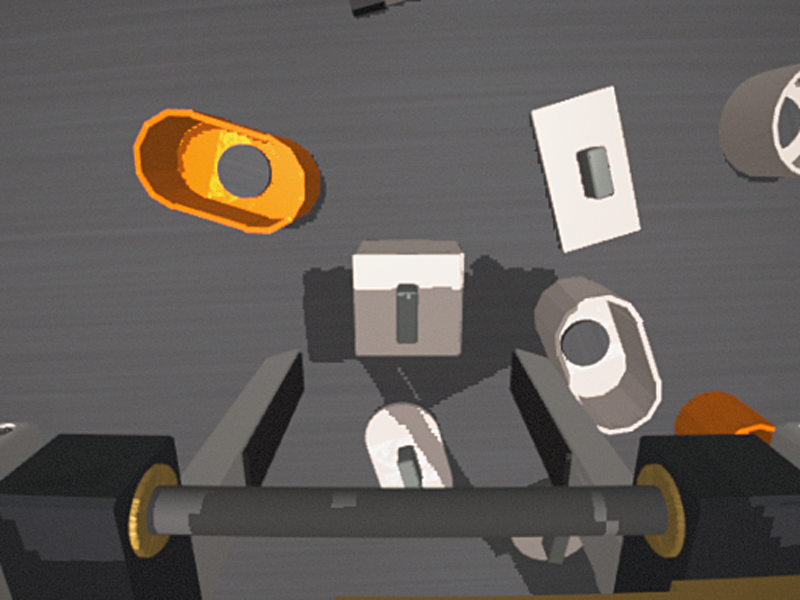

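The square pot is closed: its lid sits flush at (408,304) and measures 63x62 mm at the home height. Grip and lift.

>>> drive_tool(
  series=[
    [0.085, [0.001, 0.001, 0.05], [0, 0, 0]],
    [0.085, [0.001, 0.001, 0.1], [0, 0, 0]],
    [0.085, [0.001, 0.001, 0.126], [0, 0, 0]],
    [0.085, [0.001, 0.001, 0.128], [0, 0, 0]],
    [0.085, [0.001, 0.001, 0.128], [0, 0, 0]],
  ],
)

```text
time: 13.52
tool_pos: [0.587, 0.3676, 0.0138]
ee_rot: [-3.141, -0.002, -0.045]
wrist_force: [-0.3, -0.6, -0.5]
width: 0.0851
finger_force: 0.0
```

>>> drive_tool(
  series=[
    [0.0, [0, 0, 0], [0, 0, 0]],
    [0.0, [0, 0, 0], [0, 0, 0]],
    [0.0, [0, 0, 0], [0, 0, 0]],
    [0.0, [0, 0, 0], [0, 0, 0]],
  ],
)

```text
time: 14.02
tool_pos: [0.5867, 0.367, 0.0136]
ee_rot: [-3.141, -0.002, -0.045]
wrist_force: [-0.8, -2.3, 5.2]
width: 0.0614
finger_force: 30.0
```

>>> drive_tool(
  series=[
    [0.0, [0, 0, -0.01], [0, 0, 0]],
    [0.0, [0, 0, -0.04], [0, 0, 0]],
    [0.0, [0, 0, -0.08], [0, 0, 0]],
    [0.0, [0, 0, -0.11], [0, 0, 0]],
    [0.0, [0, 0, -0.11], [0, 0, 0]],
  ],
)

```text
time: 14.65
tool_pos: [0.5876, 0.3682, 0.1258]
ee_rot: [-3.138, -0.006, -0.045]
wrist_force: [-0.2, 0.6, -2.1]
width: 0.0617
finger_force: 30.0
```

>>> drive_tool(
  series=[
    [0.0, [0.002, 0.03, 0], [0, 0, 0]],
    [0.0, [0.005, 0.08, 0], [0, 0, 0]],
    [0.0, [0.008, 0.13, 0], [0, 0, 0]],
    [0.0, [0.01, 0.18, 0], [0, 0, 0]],
    [0.0, [0.013, 0.23, 0], [0, 0, 0]],
  ],
)

```text
time: 15.28
tool_pos: [0.5871, 0.1352, 0.1193]
ee_rot: [3.141, 0.004, -0.045]
wrist_force: [0.1, -0.1, -1.4]
width: 0.062
finger_force: 30.0
```

>>> drive_tool(
  series=[
    [0.0, [0.003, 0.05, 0], [0, 0, 0]],
    [0.0, [0.006, 0.1, 0], [0, 0, 0]],
    [0.0, [0.009, 0.15, 0], [0, 0, 0]],
    [0.0, [0.012, 0.2, 0], [0, 0, 0]],
    [0.0, [0.015, 0.25, 0], [0, 0, 0]],
  ],
)

```text
time: 15.9
tool_pos: [0.5909, -0.1147, 0.1194]
ee_rot: [-3.14, 0.004, -0.045]
wrist_force: [0.3, 0.9, -2.2]
width: 0.0617
finger_force: 30.0
```

>>> drive_tool(
  series=[
    [0.0, [0.004, 0.05, 0], [0, 0, -0.03]],
    [0.0, [0.007, 0.1, 0], [0, 0, -0.06]],
    [0.0, [0.009, 0.14, 0], [0, 0, -0.095]],
    [0.0, [0.01, 0.18, 0], [0, 0, -0.095]],
    [0.0, [0.01, 0.18, 0], [0, 0, -0.095]],
  ],
)

```text
time: 16.52
tool_pos: [0.5924, -0.2963, 0.1188]
ee_rot: [-3.14, 0.004, 0.046]
wrist_force: [-1.0, 0.8, -2.0]
width: 0.0617
finger_force: 30.0
```

Run:
```python
from h import *
c,p=shot("wrist","w6"); o=st(); print(move([.596,-.293,.025],.05,o))
g=(abs(p.astype(int)-[177,178,175]).max(2)<14)
for k in contours(g,800): print(k.reshape(-1,2).mean(0).round(),rect(c,k,.01))
```

```text
{'time': 16.575, 'tool_pos': [0.5928, -0.2943, 0.1191], 'ee_rot': [-3.1384, 0.0037, 0.0475], 'width': 0.0619, 'joint_positions': [-0.5468, 0.3664, 1.1996, 0.0006, 1.5804, 0.9765]}
([0.0036, -0.0009, 0.0941], [-0.003, 0.004, -0.002])
[ 36. 252.] (array([ 0.5081, -0.0552]), 78, 59, np.float64(0.444))
[ 17. 157.] (array([ 0.6153, -0.0531]), 43, 42, np.float64(0.059))
```

View pics/w6.png

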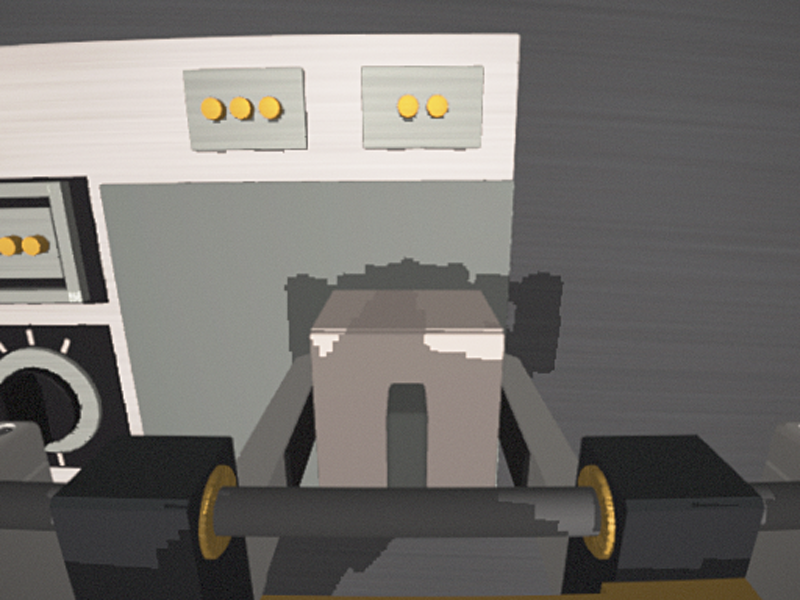

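The closed square pot is held upright over the plate's far −y quarter. The strip shows the 3- and 2-stud spares at (240,108) and (423,105). Lower it.

>>> drive_tool(
  series=[
    [0.0, [0.003, -0.001, 0.04], [0, 0, 0]],
    [0.0, [0.003, -0.001, 0.075], [0, 0, 0]],
    [0.0, [0.003, -0.001, 0.088], [0, 0, 0]],
    [0.0, [0.003, -0.001, 0.092], [0, 0, 0]],
    [0.0, [0.003, -0.001, 0.092], [0, 0, 0]],
  ],
)

```text
time: 17.2
tool_pos: [0.5979, -0.2928, 0.0316]
ee_rot: [3.141, -0.002, 0.05]
wrist_force: [0.6, -0.4, -1.5]
width: 0.0619
finger_force: 30.0
```

>>> drive_tool(
  series=[
    [0.0, [0, 0, 0.0015], [0, 0, 0]],
    [0.0, [0, 0, 0.0025], [0, 0, 0]],
    [0.0, [0, 0, 0.0025], [0, 0, 0]],
  ],
)

```text
time: 17.58
tool_pos: [0.5973, -0.2929, 0.0282]
ee_rot: [3.141, -0.001, 0.05]
wrist_force: [0.7, -0.4, -1.1]
width: 0.062
finger_force: 30.0
```

>>> drive_tool(
  series=[
    [0.0, [0, 0, 0.002], [0, 0, 0]],
    [0.0, [0, 0, 0.0035], [0, 0, 0]],
    [0.0, [0, 0, 0.0035], [0, 0, 0]],
  ],
)

```text
time: 17.95
tool_pos: [0.5969, -0.2927, 0.0239]
ee_rot: [-3.141, 0.001, 0.05]
wrist_force: [-0.8, 0.1, -1.6]
width: 0.0618
finger_force: 30.0
```

>>> drive_tool(
  series=[
    [0.0, [0, 0, 0.001], [0, 0, 0]],
    [0.0, [0, 0, 0.001], [0, 0, 0]],
  ],
)

```text
time: 18.2
tool_pos: [0.5972, -0.2928, 0.0236]
ee_rot: [3.141, -0.0, 0.05]
wrist_force: [-0.5, 0.2, 0.3]
width: 0.0618
finger_force: 30.0
```

>>> drive_tool(
  series=[
    [0.085, [0, 0, 0], [0, 0, 0]],
    [0.085, [0, 0, 0], [0, 0, 0]],
    [0.085, [0, 0, 0], [0, 0, 0]],
    [0.085, [0, 0, -0.05], [0, 0, 0]],
    [0.085, [0, 0, -0.11], [0, 0, 0]],
  ],
)

```text
time: 18.82
tool_pos: [0.5961, -0.2922, 0.1323]
ee_rot: [-3.139, 0.004, 0.05]
wrist_force: [1.0, -0.7, 0.5]
width: 0.0852
finger_force: 0.0
```

>>> drive_tool(
  series=[
    [0.05, [-0.01, -0.06, -0.01], [0, 0, 0]],
    [0.05, [-0.02, -0.12, -0.01], [0, 0, 0]],
    [0.05, [-0.03, -0.18, -0.01], [0, 0, 0]],
    [0.05, [-0.04, -0.24, -0.01], [0, 0, 0]],
    [0.05, [-0.05, -0.3, -0.01], [0, 0, 0]],
  ],
)

```text
time: 19.45
tool_pos: [0.5317, 0.0062, 0.1436]
ee_rot: [-3.142, -0.001, 0.049]
wrist_force: [1.6, 0.2, 0.5]
width: 0.0507
finger_force: 0.0
```

>>> drive_tool(
  series=[
    [0.05, [-0.01, -0.06, 0], [0, 0, -0.05]],
    [0.05, [-0.02, -0.12, 0], [0, 0, -0.1]],
    [0.05, [-0.03, -0.18, 0], [0, 0, -0.175]],
    [0.05, [-0.04, -0.24, 0], [0, 0, -0.175]],
    [0.05, [-0.05, -0.3, 0], [0, 0, -0.175]],
  ],
)

```text
time: 20.08
tool_pos: [0.4669, 0.3034, 0.1436]
ee_rot: [-3.142, -0.001, 0.225]
wrist_force: [1.7, -0.8, 0.8]
width: 0.05
finger_force: 0.0
```

Run:
```python
from h import *
c,p=shot("top","t2")
hsv=cv2.cvtColor(p,cv2.COLOR_RGB2HSV)
for k in contours((hsv[...,2]>150)&(hsv[...,1]<60)):
    u=k.reshape(-1,2).mean(0)
    if u[0]<215 and 130<u[1]<250: print(u.round(),rect(c,k,.012),rect(c,k,.05))
o=st(); print(move([.4515,.3735,.09],.225,o))
```

```text
[152. 235.] (array([0.3817, 0.2642]), 64, 62, np.float64(-0.743)) (array([0.3799, 0.2549]), 62, 60, np.float64(-0.743))
[158. 183.] (array([0.5445, 0.2548]), 100, 59, np.float64(0.38)) (array([0.5379, 0.2458]), 97, 57, np.float64(0.38))
[161. 148.] (array([0.6557, 0.2517]), 93, 54, np.float64(0.257)) (array([0.6458, 0.2428]), 90, 53, np.float64(0.257))
[199. 138.] (array([0.6934, 0.1362]), 68, 66, np.float64(0.498)) (array([0.6824, 0.1307]), 66, 65, np.float64(0.498))
{'time': 20.125, 'tool_pos': [0.4641, 0.3107, 0.1434], 'ee_rot': [-3.1344, -0.0004, 0.232], 'width': 0.05, 'joint_positions': [0.4841, 0.1223, 1.4481, 0.0069, 1.569, 1.8229]}
([0.0021, -0.0636, 0.0539], [-0.007, -0.0, 0.007])
```

View pics/t2.png

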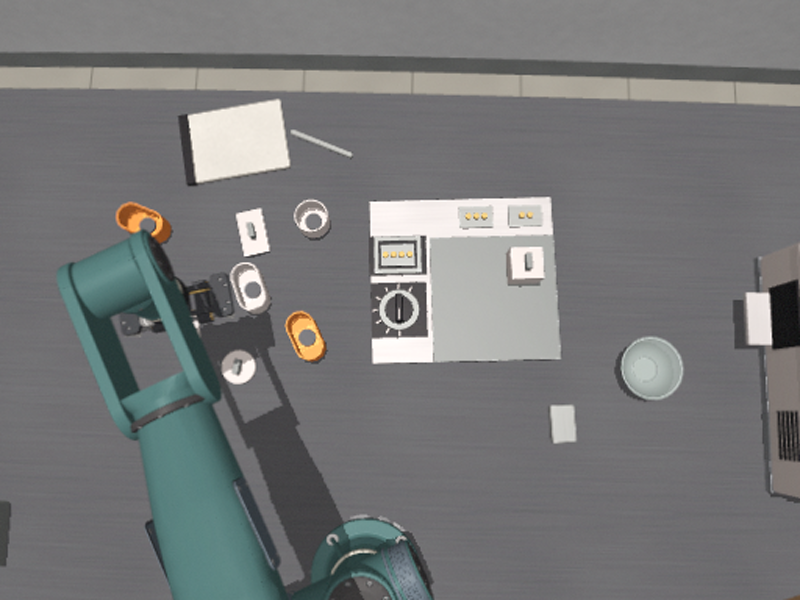

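The square pot stands on the plate at (526,264) and nothing else has shifted. Now the oval lid.

>>> drive_tool(
  series=[
    [0.04, [0.002, -0.064, 0.02], [0, 0, 0]],
    [0.04, [0.002, -0.064, 0.07], [0, 0, 0]],
    [0.04, [0.002, -0.064, 0.07], [0, 0, 0]],
    [0.04, [0.002, -0.064, 0.07], [0, 0, 0]],
    [0.04, [0.002, -0.064, 0.07], [0, 0, 0]],
  ],
)

```text
time: 20.75
tool_pos: [0.4569, 0.3645, 0.0762]
ee_rot: [-3.14, -0.005, 0.223]
wrist_force: [0.1, 0.5, 0.5]
width: 0.04
finger_force: 0.0
```

Run:
```python
from h import *
c,p=shot("wrist","w7"); o=st()
hsv=cv2.cvtColor(p,cv2.COLOR_RGB2HSV)
for k in contours((hsv[...,2]>110)&(hsv[...,1]<60),300): print(k.reshape(-1,2).mean(0).round(),rect(c,k,.012))
print(move([.4515,.3735,.014],.225,o), (proj(c,[[.4515,.3735,.034]])/.64).round())
```

```text
{'time': 20.8, 'tool_pos': [0.4568, 0.3645, 0.076], 'ee_rot': [-3.1401, -0.0044, 0.2235], 'width': 0.04, 'joint_positions': [0.5765, 0.2159, 1.477, -0.0001, 1.444, 1.9238]}
[ 55. 331.] (array([0.2803, 0.5343]), 45, 15, np.float64(-1.312))
[328. 269.] (array([0.4044, 0.2983]), 94, 59, np.float64(1.15))
[231. 231.] (array([0.4178, 0.3761]), 163, 68, np.float64(-0.104))
[443. 141.] (array([0.5349, 0.2296]), 116, 89, np.float64(0.39))
[468.  25.] (array([0.628 , 0.2442]), 53, 35, np.float64(-1.313))
([-0.0035, -0.0099, 0.062], [-0.001, -0.004, -0.002]) [[387. 339.]]
```

View pics/w7.png

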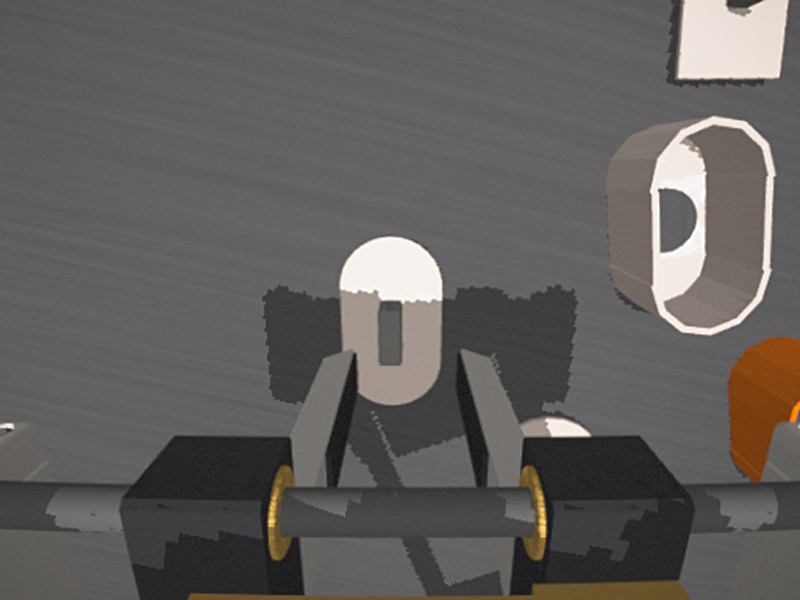

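The oval lid is at (390,320), with its bar at (390,333) aligned with the tool and about 2 mm past the prediction. Descend, grip, lift.

>>> drive_tool(
  series=[
    [0.04, [-0.0015, -0.0085, 0.02], [0, 0, 0]],
    [0.04, [-0.0015, -0.0085, 0.05], [0, 0, 0]],
    [0.04, [-0.0015, -0.0085, 0.06], [0, 0, 0]],
    [0.04, [-0.0015, -0.0085, 0.06], [0, 0, 0]],
  ],
)

```text
time: 21.3
tool_pos: [0.4509, 0.3719, 0.0119]
ee_rot: [3.141, 0.002, 0.225]
wrist_force: [-0.2, -0.9, -0.3]
width: 0.0399
finger_force: 0.0
```

>>> drive_tool(
  series=[
    [0.0, [0, 0, 0], [0, 0, 0]],
    [0.0, [0, 0, 0], [0, 0, 0]],
    [0.0, [0, 0, 0], [0, 0, 0]],
    [0.0, [0, 0, 0], [0, 0, 0]],
  ],
)

```text
time: 21.8
tool_pos: [0.4522, 0.3725, 0.014]
ee_rot: [-3.141, -0.001, 0.225]
wrist_force: [0.6, 1.1, 2.6]
width: 0.0117
finger_force: 30.0
```

>>> drive_tool(
  series=[
    [0.0, [0, 0, -0.04], [0, 0, 0]],
    [0.0, [0, 0, -0.08], [0, 0, 0]],
    [0.0, [0, 0, -0.11], [0, 0, 0]],
    [0.0, [0, 0, -0.11], [0, 0, 0]],
  ],
)

```text
time: 22.3
tool_pos: [0.4533, 0.3734, 0.1264]
ee_rot: [-3.139, -0.006, 0.225]
wrist_force: [-0.4, 0.1, -0.2]
width: 0.0118
finger_force: 30.0
```

Run:
```python
from h import *
o=st(); print(move([.539,.245,.12],.39,o))
```

```text
{'time': 22.3, 'tool_pos': [0.4533, 0.3734, 0.1264], 'ee_rot': [-3.1392, -0.0062, 0.2248], 'width': 0.0118, 'joint_positions': [0.5925, 0.1905, 1.4044, -0.0, 1.54, 1.9385]}
([0.0548, 0.1443, 0.0064], [-0.002, -0.006, -0.165])
```

>>> drive_tool(
  series=[
    [0.0, [0.014, 0.036, 0.002], [0, 0, -0.04]],
    [0.0, [0.027, 0.072, 0.004], [0, 0, -0.08]],
    [0.0, [0.041, 0.108, 0.006], [0, 0, -0.12]],
    [0.0, [0.055, 0.144, 0.006], [0, 0, -0.16]],
    [0.0, [0.055, 0.144, 0.006], [0, 0, -0.16]],
  ],
)

```text
time: 22.92
tool_pos: [0.5375, 0.2416, 0.1145]
ee_rot: [3.141, 0.004, 0.381]
wrist_force: [-0.6, -0.8, -0.2]
width: 0.0116
finger_force: 30.0
```

>>> drive_tool(
  series=[
    [0.0, [0, 0, 0], [0, 0, 0]],
    [0.0, [0, 0, 0], [0, 0, 0]],
  ],
)

```text
time: 23.18
tool_pos: [0.5365, 0.245, 0.1165]
ee_rot: [-3.141, 0.001, 0.386]
wrist_force: [0.6, -0.2, -0.1]
width: 0.0115
finger_force: 30.0
```

Run:
```python
from h import *
o=st(); c,p=shot("wrist","w8")
q=p[80:330,120:420]; cv2.imwrite("pics/w8c.png",cv2.resize(q[:,:,::-1],(720,600),interpolation=cv2.INTER_CUBIC))
```

```text
{'time': 23.175, 'tool_pos': [0.5365, 0.245, 0.1165], 'ee_rot': [-3.1412, 0.0012, 0.3861], 'width': 0.0115, 'joint_positions': [0.3321, 0.207, 1.4049, 0.0003, 1.5309, 1.5168]}
```

View pics/w8c.png

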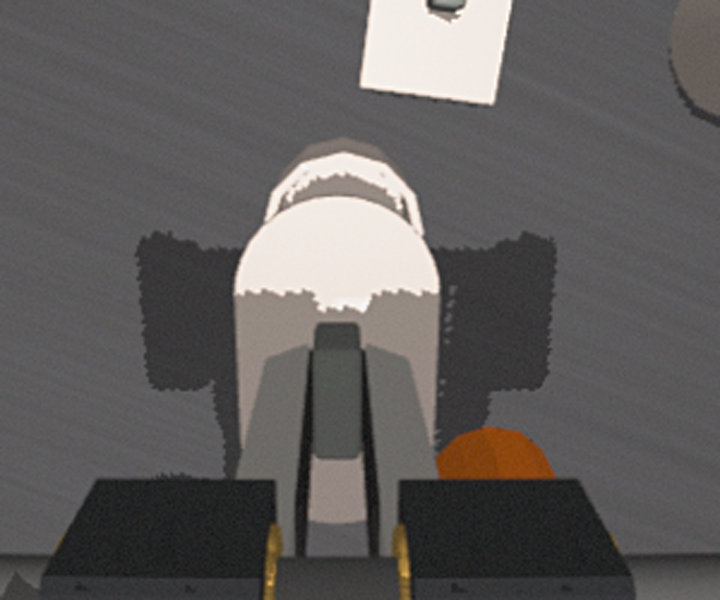

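The lid apex is at crop (337,197), and the pot rim apex at (344,153), with its sides at 265 and 425 on row 215.

Run:
```python
from h import *
c=imaging.get_calibration("wrist"); o=st(); y=o["ee_rot"][2]; ax=np.array([np.cos(y),np.sin(y)]); T=np.array([ax,[ax[1],-ax[0]]])
f=lambda uv,z: cast(c,np.array(uv)/2.4+[120,80],z)
z=o["tool_pos"][2]-.002
L=f([[337,197],[235,285],[440,285]],z); P=f([[344,153],[265,215],[425,215]],.05)
t=np.array(o["tool_pos"][:2])
print("lid in tool frame",((L-t)@T.T).round(4).tolist()); print("pot",((P-t)@T.T).round(4).tolist())
```

```text
{'time': 23.225, 'tool_pos': [0.5366, 0.2451, 0.1168], 'ee_rot': [-3.1414, 0.0008, 0.3863], 'width': 0.0117, 'joint_positions': [0.3323, 0.2069, 1.4046, 0.0002, 1.5309, 1.5168]}
lid in tool frame [[0.047, -0.0002], [0.0237, -0.0269], [0.0237, 0.0268]]
pot [[0.05, 0.0023], [0.0287, -0.0248], [0.0287, 0.0302]]
```

The pot lies +3 mm in x and +2.5 mm in y of the lid in tool axes. Correct for that and lower.

>>> drive_tool(
  series=[
    [0.0, [0.003, 0.0025, 0.02], [0, 0, 0]],
    [0.0, [0.003, 0.0025, 0.04], [0, 0, 0]],
    [0.0, [0.003, 0.0025, 0.046], [0, 0, 0]],
    [0.0, [0.003, 0.0025, 0.05], [0, 0, 0]],
    [0.0, [0.003, 0.0025, 0.05], [0, 0, 0]],
  ],
)

```text
time: 23.85
tool_pos: [0.5413, 0.2431, 0.0674]
ee_rot: [3.142, -0.0, 0.385]
wrist_force: [-0.2, -0.8, 0.9]
width: 0.0116
finger_force: 30.0
```

>>> drive_tool(
  series=[
    [0.0, [0, 0, 0.003], [0, 0, 0]],
    [0.0, [0, 0, 0.006], [0, 0, 0]],
    [0.0, [0, 0, 0.006], [0, 0, 0]],
  ],
)

```text
time: 24.22
tool_pos: [0.541, 0.2429, 0.061]
ee_rot: [3.142, 0.0, 0.385]
wrist_force: [-0.5, -0.4, -0.5]
width: 0.0119
finger_force: 30.0
```

>>> drive_tool(
  series=[
    [0.0, [0, 0, 0.002], [0, 0, 0]],
    [0.0, [0, 0, 0.0045], [0, 0, 0]],
    [0.0, [0, 0, 0.0045], [0, 0, 0]],
  ],
)

```text
time: 24.6
tool_pos: [0.5409, 0.2429, 0.0564]
ee_rot: [3.142, 0.001, 0.385]
wrist_force: [0.1, 0.2, -0.6]
width: 0.0118
finger_force: 30.0
```

>>> drive_tool(
  series=[
    [0.03, [0, 0, 0], [0, 0, 0]],
    [0.03, [0, 0, 0], [0, 0, 0]],
    [0.03, [0, 0, 0], [0, 0, 0]],
    [0.03, [0, 0, -0.045], [0, 0, 0]],
    [0.0, [0, 0, -0.045], [0, 0, 0]],
  ],
)

```text
time: 25.22
tool_pos: [0.544, 0.244, 0.1064]
ee_rot: [3.141, -0.009, 0.385]
wrist_force: [-0.4, 0.5, 0.8]
width: 0.023
finger_force: 0.0
```

>>> drive_tool(
  series=[
    [0.0, [0, 0, 0], [0, 0, 0]],
    [0.0, [0, 0, 0], [0, 0, 0]],
    [0.0, [0, 0, 0.015], [0, 0, 0]],
    [0.0, [0, 0, 0.025], [0, 0, 0]],
    [0.0, [0, 0, 0.025], [0, 0, 0]],
  ],
)

```text
time: 25.85
tool_pos: [0.5397, 0.2425, 0.0742]
ee_rot: [-3.141, 0.005, 0.385]
wrist_force: [-0.9, 0.3, -0.6]
width: 0.0006
finger_force: 0.0
```

>>> drive_tool(
  series=[
    [0.0, [0, 0, 0.002], [0, 0, 0]],
    [0.0, [0, 0, 0.002], [0, 0, 0]],
  ],
)

```text
time: 26.1
tool_pos: [0.5414, 0.2431, 0.075]
ee_rot: [3.142, -0.0, 0.385]
wrist_force: [-0.0, -1.2, -0.4]
width: 0.0007
finger_force: 0.0
```

>>> drive_tool(
  series=[
    [0.0, [0, 0, 0.003], [0, 0, 0]],
    [0.0, [0, 0, 0.003], [0, 0, 0]],
  ],
)

```text
time: 26.35
tool_pos: [0.5417, 0.2432, 0.0726]
ee_rot: [3.141, -0.002, 0.385]
wrist_force: [0.4, -0.5, 2.4]
width: 0.0006
finger_force: 1.3
```

>>> drive_tool(
  series=[
    [0.0, [0, 0, 0.002], [0, 0, 0]],
    [0.0, [0, 0, 0.002], [0, 0, 0]],
  ],
)

```text
time: 26.6
tool_pos: [0.5418, 0.2432, 0.0725]
ee_rot: [3.141, -0.002, 0.385]
wrist_force: [-2.7, -1.5, 9.4]
width: 0.0002
finger_force: 4.8
```

Same contact height (0.0726) as the square one, so it is home. Grasp the oval pot.

>>> drive_tool(
  series=[
    [0.03, [0, 0, -0.05], [0, 0, 0]],
    [0.08, [0, 0, -0.07], [0, 0, 0]],
    [0.08, [0, 0, -0.07], [0, 0, 0]],
    [0.08, [0, 0, -0.07], [0, 0, 0]],
    [0.08, [0, 0, -0.07], [0, 0, 0]],
  ],
)

```text
time: 27.22
tool_pos: [0.5402, 0.2426, 0.1376]
ee_rot: [-3.141, 0.004, 0.385]
wrist_force: [-0.5, -0.0, 0.3]
width: 0.0473
finger_force: 0.0
```

>>> drive_tool(
  series=[
    [0.08, [0, 0, 0], [0, 0, 0]],
    [0.08, [0, 0, 0], [0, 0, 0]],
    [0.08, [0, 0, 0.04], [0, 0, 0]],
    [0.08, [0, 0, 0.09], [0, 0, 0]],
    [0.08, [0, 0, 0.124], [0, 0, 0]],
  ],
)

```text
time: 27.85
tool_pos: [0.5399, 0.2426, 0.0131]
ee_rot: [-3.141, 0.003, 0.385]
wrist_force: [-0.1, -1.0, 0.4]
width: 0.0802
finger_force: 0.0
```

>>> drive_tool(
  series=[
    [0.08, [0, 0, 0], [0, 0, 0]],
    [0.08, [0, 0, 0], [0, 0, 0]],
  ],
)

```text
time: 28.1
tool_pos: [0.5423, 0.2434, 0.0174]
ee_rot: [3.141, -0.003, 0.385]
wrist_force: [0.4, -0.3, 0.4]
width: 0.0797
finger_force: 0.0
```

>>> drive_tool(
  series=[
    [0.0, [0, 0, 0], [0, 0, 0]],
    [0.0, [0, 0, 0], [0, 0, 0]],
    [0.0, [0, 0, 0], [0, 0, 0]],
    [0.0, [0, 0, 0], [0, 0, 0]],
    [0.0, [0, 0, 0], [0, 0, 0]],
  ],
)

```text
time: 28.72
tool_pos: [0.5415, 0.2439, 0.017]
ee_rot: [-3.14, -0.002, 0.385]
wrist_force: [-2.0, 2.6, 5.1]
width: 0.0539
finger_force: 30.0
```

>>> drive_tool(
  series=[
    [0.0, [0, 0, -0.01], [0, 0, 0]],
    [0.0, [0, 0, -0.04], [0, 0, 0]],
    [0.0, [0, 0, -0.08], [0, 0, 0]],
    [0.0, [0, 0, -0.11], [0, 0, 0]],
    [0.0, [0, 0, -0.115], [0, 0, 0]],
  ],
)

```text
time: 29.35
tool_pos: [0.5425, 0.2429, 0.1332]
ee_rot: [3.14, -0.004, 0.384]
wrist_force: [1.0, -0.1, -1.6]
width: 0.0536
finger_force: 30.0
```

>>> drive_tool(
  series=[
    [0.0, [-0.02, 0.037, 0], [0, 0, 0]],
    [0.0, [-0.044, 0.081, 0], [0, 0, 0]],
    [0.0, [-0.07, 0.129, 0], [0, 0, 0]],
    [0.0, [-0.096, 0.177, 0], [0, 0, 0]],
    [0.0, [-0.122, 0.225, 0], [0, 0, 0]],
  ],
)

```text
time: 29.98
tool_pos: [0.5109, -0.0132, 0.1285]
ee_rot: [-3.141, 0.004, 0.385]
wrist_force: [1.0, -0.5, -2.7]
width: 0.0537
finger_force: 30.0
```

>>> drive_tool(
  series=[
    [0.0, [-0.026, 0.048, 0], [0, 0, -0.15]],
    [0.0, [-0.052, 0.096, 0], [0, 0, -0.3]],
    [0.0, [-0.078, 0.144, 0], [0, 0, -0.45]],
    [0.0, [-0.104, 0.192, 0], [0, 0, -0.6]],
    [0.0, [-0.125, 0.23, 0], [0, 0, -0.75]],
  ],
)

```text
time: 30.6
tool_pos: [0.4812, -0.2732, 0.1283]
ee_rot: [-3.138, 0.0, 1.138]
wrist_force: [0.8, 0.1, -2.0]
width: 0.0538
finger_force: 30.0
```

>>> drive_tool(
  series=[
    [0.0, [0, 0, 0], [0, 0, -0.15]],
    [0.0, [0, 0, 0], [0, 0, -0.3]],
    [0.0, [0, 0, 0], [0, 0, -0.45]],
    [0.0, [0, 0, 0], [0, 0, -0.485]],
    [0.0, [0, 0, 0], [0, 0, -0.485]],
  ],
)

```text
time: 31.22
tool_pos: [0.4824, -0.2712, 0.1295]
ee_rot: [-3.14, -0.001, 1.618]
wrist_force: [-0.2, -0.6, -2.3]
width: 0.0537
finger_force: 30.0
```

Run:
```python
from h import *
o=st(); print(move([.480,-.299,.030],1.62,o))
```

```text
{'time': 31.225, 'tool_pos': [0.4824, -0.2712, 0.1295], 'ee_rot': [-3.1397, -0.0011, 1.6182], 'width': 0.0537, 'joint_positions': [-0.6143, 0.1215, 1.4768, -0.0003, 1.5454, -0.6617]}
([-0.0278, -0.0035, 0.0995], [-0.002, -0.001, -0.002])
```

>>> drive_tool(
  series=[
    [0.0, [-0.028, -0.0035, 0.03], [0, 0, 0]],
    [0.0, [-0.028, -0.0035, 0.065], [0, 0, 0]],
    [0.0, [-0.028, -0.0035, 0.09], [0, 0, 0]],
    [0.0, [-0.028, -0.0035, 0.095], [0, 0, 0]],
    [0.0, [-0.028, -0.0035, 0.095], [0, 0, 0]],
  ],
)

```text
time: 31.85
tool_pos: [0.481, -0.2996, 0.0361]
ee_rot: [3.142, 0.0, 1.619]
wrist_force: [0.8, -0.4, -0.9]
width: 0.0537
finger_force: 30.0
```

>>> drive_tool(
  series=[
    [0.0, [0, 0, 0.002], [0, 0, 0]],
    [0.0, [0, 0, 0.002], [0, 0, 0]],
  ],
)

```text
time: 32.1
tool_pos: [0.4815, -0.3, 0.0349]
ee_rot: [3.14, 0.001, 1.62]
wrist_force: [0.2, -0.3, -2.9]
width: 0.0538
finger_force: 30.0
```

Still about 8 mm above the plate; keep lowering.

>>> drive_tool(
  series=[
    [0.0, [0, 0, 0.002], [0, 0, 0]],
    [0.0, [0, 0, 0.004], [0, 0, 0]],
    [0.0, [0, 0, 0.005], [0, 0, 0]],
    [0.0, [0, 0, 0.005], [0, 0, 0]],
  ],
)

```text
time: 32.6
tool_pos: [0.4808, -0.2995, 0.0286]
ee_rot: [-3.141, -0.0, 1.62]
wrist_force: [0.3, -0.4, -2.3]
width: 0.0539
finger_force: 30.0
```

>>> drive_tool(
  series=[
    [0.0, [0, 0, 0.002], [0, 0, 0]],
    [0.0, [0, 0, 0.002], [0, 0, 0]],
    [0.0, [0, 0, 0.002], [0, 0, 0]],
  ],
)

```text
time: 32.98
tool_pos: [0.4811, -0.2998, 0.0271]
ee_rot: [3.141, 0.001, 1.62]
wrist_force: [0.1, -0.9, -0.8]
width: 0.0536
finger_force: 30.0
```

>>> drive_tool(
  series=[
    [0.0, [0, 0, 0.001], [0, 0, 0]],
    [0.0, [0, 0, 0.001], [0, 0, 0]],
  ],
)

```text
time: 33.22
tool_pos: [0.4811, -0.2999, 0.027]
ee_rot: [3.141, 0.001, 1.62]
wrist_force: [-2.2, 1.1, 5.3]
width: 0.0536
finger_force: 30.0
```

>>> drive_tool(
  series=[
    [0.075, [0, 0, 0], [0, 0, 0]],
    [0.075, [0, 0, 0], [0, 0, 0]],
    [0.075, [0, 0, 0], [0, 0, 0]],
    [0.075, [0, 0, -0.06], [0, 0, 0]],
    [0.075, [0, 0, -0.12], [0, 0, 0]],
  ],
)

```text
time: 33.85
tool_pos: [0.4802, -0.2991, 0.1458]
ee_rot: [-3.139, -0.002, 1.62]
wrist_force: [1.4, -0.4, -0.2]
width: 0.0747
finger_force: 0.0
```

>>> drive_tool(
  series=[
    [0.04, [0.058, -0.007, 0], [0, 0, -0.14]],
    [0.04, [0.116, -0.014, 0], [0, 0, -0.28]],
    [0.04, [0.174, -0.021, 0], [0, 0, -0.42]],
    [0.04, [0.232, -0.028, 0], [0, 0, -0.56]],
    [0.04, [0.29, -0.035, 0], [0, 0, -0.7]],
  ],
)

```text
time: 34.48
tool_pos: [0.4312, -0.0099, 0.1457]
ee_rot: [3.141, 0.0, 2.324]
wrist_force: [1.3, 0.3, 0.5]
width: 0.0404
finger_force: 0.0
```

Run:
```python
from h import *
o=st(); print(move([.3825,.264,.12],2.97,o))
```

```text
{'time': 34.475, 'tool_pos': [0.4312, -0.0099, 0.1457], 'ee_rot': [3.141, 0.0005, 2.3239], 'width': 0.0404, 'joint_positions': [-0.1548, -0.1645, 1.7248, 0.0002, 1.5805, -0.908]}
([0.2332, 0.1518, 0.0257], [0.0, 0.001, -0.646])
```

>>> drive_tool(
  series=[
    [0.04, [0.047, 0.03, 0], [0, 0, -0.16]],
    [0.04, [0.094, 0.06, 0], [0, 0, -0.32]],
    [0.04, [0.141, 0.09, 0], [0, 0, -0.48]],
    [0.04, [0.188, 0.12, 0.01], [0, 0, -0.646]],
    [0.04, [0.23, 0.15, 0.02], [0, 0, -0.646]],
  ],
)

```text
time: 35.1
tool_pos: [0.3844, 0.2609, 0.1257]
ee_rot: [3.141, 0.001, 2.967]
wrist_force: [0.6, -1.2, 0.2]
width: 0.04
finger_force: 0.0
```

>>> drive_tool(
  series=[
    [0.04, [0, 0, 0.03], [0, 0, 0]],
    [0.04, [0, 0, 0.04], [0, 0, 0]],
    [0.04, [0, 0, 0.04], [0, 0, 0]],
  ],
)

```text
time: 35.48
tool_pos: [0.3846, 0.2583, 0.0851]
ee_rot: [-3.14, -0.001, 2.965]
wrist_force: [0.4, 0.0, 0.3]
width: 0.0398
finger_force: 0.0
```

Run:
```python
from h import *
o=st(); c,p=shot("wrist","w9"); print(move([.3825,.264,.014],2.97,o),(proj(c,[[.3825,.264,.034]])/.64).round())
hsv=cv2.cvtColor(p,cv2.COLOR_RGB2HSV)
for k in contours((hsv[...,2]>110)&(hsv[...,1]<60),300): print(k.reshape(-1,2).mean(0).round(),rect(c,k,.012))
```

```text
{'time': 35.475, 'tool_pos': [0.3846, 0.2583, 0.0851], 'ee_rot': [-3.1403, -0.0014, 2.965], 'width': 0.0398, 'joint_positions': [0.469, -0.0515, 1.746, -0.0002, 1.449, -0.9251]}
([0.003, 0.0054, 0.0711], [-0.001, -0.001, -0.005]) [[416. 322.]]
[260. 362.] (array([0.5599, 0.2272]), 141, 50, np.float64(1.397))
[ 69. 361.] (array([0.5278, 0.0244]), 59, 35, np.float64(-0.131))
[475. 362.] (array([0.6064, 0.458 ]), 95, 62, np.float64(1.382))
[ 24. 363.] (array([ 0.5212, -0.0321]), 67, 64, np.float64(1.399))
[159.  70.] (array([0.267 , 0.1981]), 111, 79, np.float64(0.464))
[247. 173.] (array([0.3593, 0.2572]), 519, 276, np.float64(1.396))
```

View pics/w9.png

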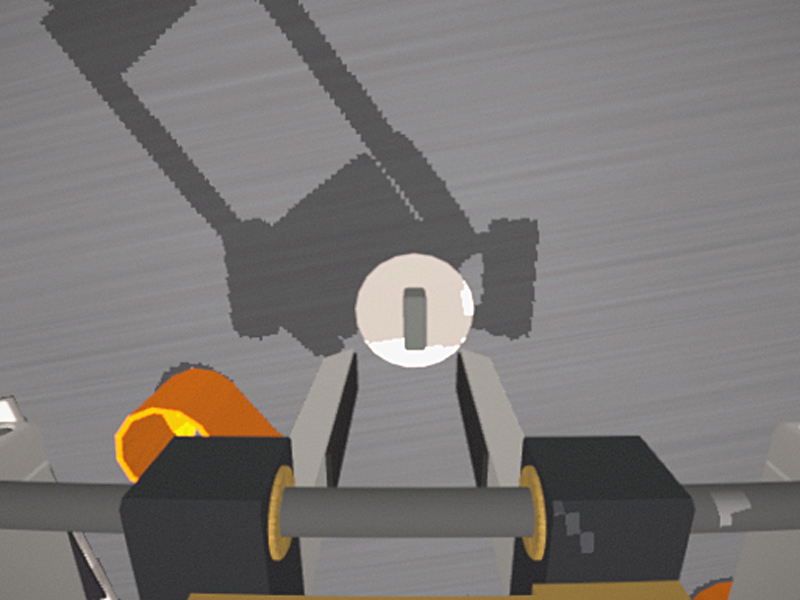

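The round lid is at (415,310), with its bar at (415,320) aligned and matching the prediction. Grip and lift.

>>> drive_tool(
  series=[
    [0.04, [0.003, 0.0055, 0.03], [0, 0, 0]],
    [0.04, [0.003, 0.0055, 0.06], [0, 0, 0]],
    [0.04, [0.003, 0.0055, 0.07], [0, 0, 0]],
    [0.04, [0.003, 0.0055, 0.07], [0, 0, 0]],
  ],
)

```text
time: 36.02
tool_pos: [0.3835, 0.2646, 0.0163]
ee_rot: [3.141, 0.0, 2.965]
wrist_force: [0.4, -0.3, -1.0]
width: 0.0399
finger_force: 0.0
```

>>> drive_tool(
  series=[
    [0.0, [0, 0, 0], [0, 0, 0]],
    [0.0, [0, 0, 0], [0, 0, 0]],
    [0.0, [0, 0, 0], [0, 0, 0]],
    [0.0, [0, 0, 0], [0, 0, 0]],
  ],
)

```text
time: 36.52
tool_pos: [0.3834, 0.2649, 0.0165]
ee_rot: [3.141, 0.001, 2.966]
wrist_force: [-0.4, -0.9, 3.0]
width: 0.0113
finger_force: 30.0
```

>>> drive_tool(
  series=[
    [0.0, [0, 0, -0.04], [0, 0, 0]],
    [0.0, [0, 0, -0.08], [0, 0, 0]],
    [0.0, [0, 0, -0.12], [0, 0, 0]],
    [0.0, [0, 0, -0.12], [0, 0, 0]],
  ],
)

```text
time: 37.02
tool_pos: [0.3851, 0.2661, 0.1394]
ee_rot: [3.137, 0.006, 2.966]
wrist_force: [-0.3, -0.3, -1.5]
width: 0.0117
finger_force: 30.0
```

Run:
```python
from h import *
c,p=shot("top","t3")
hsv=cv2.cvtColor(p,cv2.COLOR_RGB2HSV)
for k in contours((hsv[...,2]>150)&(hsv[...,1]<60)):
    u=k.reshape(-1,2).mean(0)
    if 120<u[0]<370 and 100<u[1]<250: print(u.round(),rect(c,k,.05),rect(c,k,.064))
o=st(); print(move([.6815,.130,.13],1.6,o))
```

```text
[254. 196.] (array([ 0.4989, -0.0448]), 97, 78, np.float64(0.031)) (array([ 0.497 , -0.0448]), 96, 77, np.float64(0.031))
[161. 148.] (array([0.6458, 0.2428]), 90, 53, np.float64(0.257)) (array([0.6422, 0.2395]), 89, 52, np.float64(0.257))
[199. 138.] (array([0.6824, 0.1307]), 66, 65, np.float64(0.498)) (array([0.6784, 0.1287]), 65, 64, np.float64(0.498))
[287. 179.] (array([ 0.5636, -0.1707]), 358, 319, np.float64(-1.519)) (array([ 0.5609, -0.1693]), 354, 315, np.float64(-1.519))
{'time': 37.075, 'tool_pos': [0.3837, 0.2654, 0.1368], 'ee_rot': [3.1397, 0.0023, 2.9659], 'width': 0.0117, 'joint_positions': [0.4834, -0.0804, 1.668, 0.0, 1.5511, -0.9117]}
([-0.3169, -0.0812, 0.0073], [0.003, 0.001, 1.366])
```

>>> drive_tool(
  series=[
    [0.0, [-0.053, -0.0135, 0], [0, 0, 0]],
    [0.0, [-0.106, -0.027, 0], [0, 0, 0]],
    [0.0, [-0.159, -0.0405, 0], [0, 0, 0]],
    [0.0, [-0.212, -0.054, 0], [0, 0, 0]],
    [0.0, [-0.265, -0.068, 0], [0, 0, 0]],
  ],
)

```text
time: 37.7
tool_pos: [0.6321, 0.1506, 0.1323]
ee_rot: [-3.14, -0.005, 2.966]
wrist_force: [0.4, 0.8, 0.3]
width: 0.0119
finger_force: 30.0
```

>>> drive_tool(
  series=[
    [0.0, [-0.04, -0.01, 0.005], [0, 0, 0]],
    [0.0, [-0.052, -0.0135, 0.015], [0, 0, 0]],
    [0.0, [-0.052, -0.0135, 0.015], [0, 0, 0]],
    [0.0, [-0.052, -0.0135, 0.015], [0, 0, 0]],
  ],
)

```text
time: 38.2
tool_pos: [0.6794, 0.1302, 0.1201]
ee_rot: [-3.141, -0.002, 2.967]
wrist_force: [0.3, 0.1, -0.3]
width: 0.0118
finger_force: 30.0
```

Run:
```python
from h import *
o=st(); c,p=shot("wrist","w10"); print(move([.6815,.13,.11],2.966,o))
q=p[80:330,120:420]; cv2.imwrite("pics/w10c.png",cv2.resize(q[:,:,::-1],(720,600),interpolation=cv2.INTER_CUBIC))
```

```text
{'time': 38.2, 'tool_pos': [0.6794, 0.1302, 0.1201], 'ee_rot': [-3.1415, -0.002, 2.9671], 'width': 0.0118, 'joint_positions': [0.1072, 0.4309, 1.1107, 0.0004, 1.6019, -1.289]}
([-0.0022, 0.0002, 0.0101], [-0.0, -0.002, 0.001])
```

View pics/w10c.png

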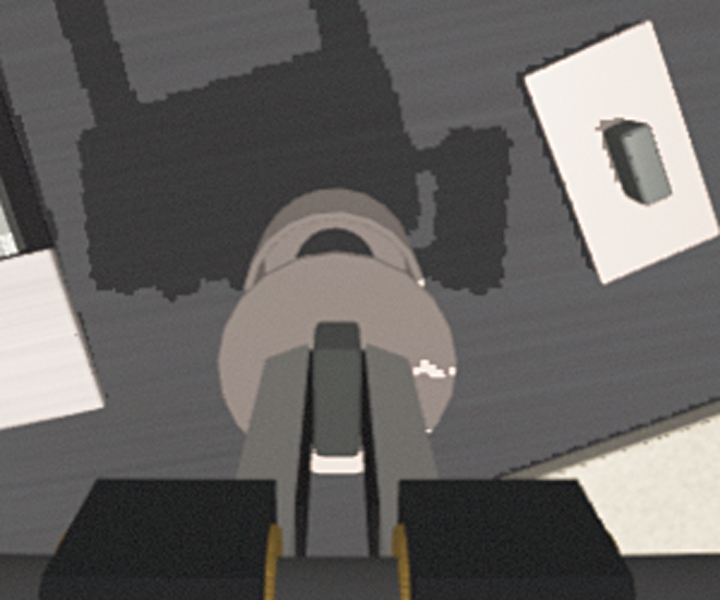

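The lid apex is at (337,252). The pot rim apex is at about (335,213), with its sides at 246 and 425 on row 285.

Run:
```python
from h import *
c=imaging.get_calibration("wrist"); o=st(); y=o["ee_rot"][2]; ax=np.array([np.cos(y),np.sin(y)]); T=np.array([ax,[ax[1],-ax[0]]])
f=lambda uv,z: cast(c,np.array(uv)/2.4+[120,80],z)
t=np.array(o["tool_pos"][:2])
print(((f([[337,252],[219,360],[456,360]],o["tool_pos"][2]-.0045)-t)@T.T).round(4).tolist(),((f([[335,213],[246,285],[425,285]],.05)-t)@T.T).round(4).tolist())
```

```text
{'time': 38.25, 'tool_pos': [0.6797, 0.1303, 0.121], 'ee_rot': [3.1415, -0.0005, 2.9672], 'width': 0.0114, 'joint_positions': [0.1074, 0.4301, 1.1101, 0.0003, 1.6018, -1.2891]}
[[0.0324, 0.0006], [0.0019, -0.0317], [0.0019, 0.0331]] [[0.0291, -0.0001], [0.0027, -0.0321], [0.0028, 0.0322]]
```

>>> drive_tool(
  series=[
    [0.0, [-0.003, -0.0005, 0.03], [0, 0, 0]],
    [0.0, [-0.003, -0.0005, 0.045], [0, 0, 0]],
    [0.0, [-0.003, -0.0005, 0.05], [0, 0, 0]],
    [0.0, [-0.003, -0.0005, 0.053], [0, 0, 0]],
    [0.0, [-0.003, -0.0005, 0.053], [0, 0, 0]],
  ],
)

```text
time: 38.88
tool_pos: [0.6841, 0.1283, 0.0686]
ee_rot: [3.141, 0.001, 2.966]
wrist_force: [0.3, -1.5, -0.7]
width: 0.0113
finger_force: 30.0
```

>>> drive_tool(
  series=[
    [0.0, [0, 0, 0.003], [0, 0, 0]],
    [0.0, [0, 0, 0.005], [0, 0, 0]],
    [0.0, [0, 0, 0.005], [0, 0, 0]],
  ],
)

```text
time: 39.25
tool_pos: [0.6838, 0.1282, 0.063]
ee_rot: [3.142, 0.0, 2.966]
wrist_force: [0.2, 1.0, -1.5]
width: 0.0115
finger_force: 30.0
```

>>> drive_tool(
  series=[
    [0.0, [0, 0, 0.0025], [0, 0, 0]],
    [0.0, [0, 0, 0.0025], [0, 0, 0]],
  ],
)

```text
time: 39.5
tool_pos: [0.6832, 0.1281, 0.0593]
ee_rot: [-3.141, -0.001, 2.966]
wrist_force: [-0.3, 0.6, -0.4]
width: 0.0118
finger_force: 30.0
```

It's in. Release, push home, and check the contact height.

>>> drive_tool(
  series=[
    [0.03, [0, 0, 0], [0, 0, 0]],
    [0.03, [0, 0, 0], [0, 0, 0]],
    [0.03, [0, 0, 0], [0, 0, 0]],
    [0.03, [0, 0, -0.045], [0, 0, 0]],
    [0.0, [0, 0, -0.045], [0, 0, 0]],
  ],
)

```text
time: 40.12
tool_pos: [0.6866, 0.1285, 0.1107]
ee_rot: [3.139, 0.009, 2.966]
wrist_force: [0.4, -0.5, 0.3]
width: 0.0227
finger_force: 0.0
```

>>> drive_tool(
  series=[
    [0.0, [0, 0, 0], [0, 0, 0]],
    [0.0, [0, 0, 0], [0, 0, 0]],
    [0.0, [0, 0, 0.015], [0, 0, 0]],
    [0.0, [0, 0, 0.027], [0, 0, 0]],
    [0.0, [0, 0, 0.027], [0, 0, 0]],
  ],
)

```text
time: 40.75
tool_pos: [0.6821, 0.128, 0.075]
ee_rot: [-3.14, -0.005, 2.966]
wrist_force: [0.0, -0.5, -0.1]
width: 0.0006
finger_force: 0.0
```

>>> drive_tool(
  series=[
    [0.0, [0, 0, 0.003], [0, 0, 0]],
    [0.0, [0, 0, 0.003], [0, 0, 0]],
  ],
)

```text
time: 41.0
tool_pos: [0.6838, 0.1282, 0.0754]
ee_rot: [-3.142, 0.0, 2.966]
wrist_force: [0.9, -1.7, -0.4]
width: 0.0003
finger_force: 0.0
```

>>> drive_tool(
  series=[
    [0.0, [0, 0, 0.003], [0, 0, 0]],
    [0.0, [0, 0, 0.003], [0, 0, 0]],
  ],
)

```text
time: 41.25
tool_pos: [0.684, 0.1282, 0.0726]
ee_rot: [3.141, 0.001, 2.966]
wrist_force: [1.2, 1.0, 1.4]
width: 0.0004
finger_force: 1.0
```

>>> drive_tool(
  series=[
    [0.0, [0, 0, 0.002], [0, 0, 0]],
    [0.0, [0, 0, 0.002], [0, 0, 0]],
  ],
)

```text
time: 41.5
tool_pos: [0.684, 0.1282, 0.0726]
ee_rot: [3.141, 0.002, 2.966]
wrist_force: [-1.8, 0.4, 6.4]
width: 0.0005
finger_force: 3.2
```

>>> drive_tool(
  series=[
    [0.03, [0, 0, -0.05], [0, 0, 0]],
    [0.088, [0, 0, -0.07], [0, 0, 0]],
    [0.088, [0, 0, -0.07], [0, 0, 0]],
    [0.088, [0, 0, -0.07], [0, 0, 0]],
    [0.088, [0, 0, -0.07], [0, 0, 0]],
  ],
)

```text
time: 42.12
tool_pos: [0.6826, 0.128, 0.1376]
ee_rot: [-3.14, -0.004, 2.966]
wrist_force: [-0.1, 0.3, -0.5]
width: 0.047
finger_force: 0.0
```

>>> drive_tool(
  series=[
    [0.088, [0, 0, 0], [0, 0, 0]],
    [0.088, [0, 0, 0], [0, 0, 0]],
    [0.088, [0, 0, 0], [0, 0, 0]],
    [0.088, [0, 0, 0.04], [0, 0, 0]],
    [0.088, [0, 0, 0.09], [0, 0, 0]],
  ],
)

```text
time: 42.75
tool_pos: [0.6853, 0.1283, 0.0516]
ee_rot: [3.14, 0.005, 2.966]
wrist_force: [-0.7, -1.0, -0.2]
width: 0.088
finger_force: 0.0
```

>>> drive_tool(
  series=[
    [0.088, [0, 0, 0.034], [0, 0, 0]],
    [0.088, [0, 0, 0.034], [0, 0, 0]],
    [0.088, [0, 0, 0.034], [0, 0, 0]],
  ],
)

```text
time: 43.12
tool_pos: [0.6849, 0.1283, 0.0182]
ee_rot: [3.141, 0.003, 2.966]
wrist_force: [0.2, 0.3, 0.2]
width: 0.088
finger_force: 0.0
```

>>> drive_tool(
  series=[
    [0.0, [0, 0, 0], [0, 0, 0]],
    [0.0, [0, 0, 0], [0, 0, 0]],
    [0.0, [0, 0, 0], [0, 0, 0]],
    [0.0, [0, 0, 0], [0, 0, 0]],
    [0.0, [0, 0, 0], [0, 0, 0]],
  ],
)

```text
time: 43.75
tool_pos: [0.6847, 0.1283, 0.018]
ee_rot: [3.141, 0.003, 2.966]
wrist_force: [0.4, 0.3, 5.5]
width: 0.0661
finger_force: 30.0
```

>>> drive_tool(
  series=[
    [0.0, [0, 0, -0.01], [0, 0, 0]],
    [0.0, [0, 0, -0.04], [0, 0, 0]],
    [0.0, [0, 0, -0.08], [0, 0, 0]],
    [0.0, [0, 0, -0.115], [0, 0, 0]],
    [0.0, [0, 0, -0.115], [0, 0, 0]],
  ],
)

```text
time: 44.38
tool_pos: [0.6855, 0.1283, 0.1351]
ee_rot: [3.14, 0.007, 2.966]
wrist_force: [0.2, 0.6, -1.4]
width: 0.0665
finger_force: 30.0
```

>>> drive_tool(
  series=[
    [0.0, [0.005, -0.035, 0], [0, 0, 0]],
    [0.0, [0.011, -0.083, 0], [0, 0, 0]],
    [0.0, [0.018, -0.133, 0], [0, 0, 0]],
    [0.0, [0.024, -0.183, 0], [0, 0, 0]],
    [0.0, [0.031, -0.233, 0], [0, 0, 0]],
  ],
)

```text
time: 45.0
tool_pos: [0.6103, -0.0969, 0.1278]
ee_rot: [3.141, -0.005, 2.966]
wrist_force: [0.1, -0.4, -2.1]
width: 0.066
finger_force: 30.0
```

>>> drive_tool(
  series=[
    [0.0, [0.005, -0.045, 0], [0, 0, 0]],
    [0.0, [0.01, -0.075, 0.01], [0, 0, 0]],
    [0.0, [0.01, -0.08, 0.03], [0, 0, 0]],
    [0.0, [0.01, -0.08, 0.04], [0, 0, 0]],
    [0.0, [0.01, -0.08, 0.04], [0, 0, 0]],
  ],
)

```text
time: 45.62
tool_pos: [0.5872, -0.1718, 0.0885]
ee_rot: [3.14, -0.005, 2.966]
wrist_force: [-0.4, -0.5, -0.8]
width: 0.0662
finger_force: 30.0
```

Run:
```python
from h import *
o=st(); print(move([.590,-.173,.030],2.966,o))
```

```text
{'time': 45.625, 'tool_pos': [0.5872, -0.1718, 0.0885], 'ee_rot': [3.1405, -0.0049, 2.9662], 'width': 0.0662, 'joint_positions': [-0.3774, 0.2736, 1.3807, 0.0001, 1.4923, -1.7728]}
([-0.0032, -0.0007, 0.0585], [0.001, -0.005, 0.0])
```

>>> drive_tool(
  series=[
    [0.0, [0, 0, 0.025], [0, 0, 0]],
    [0.0, [0, 0, 0.047], [0, 0, 0]],
    [0.0, [0, 0, 0.052], [0, 0, 0]],
    [0.0, [0, 0, 0.055], [0, 0, 0]],
    [0.0, [0, 0, 0.055], [0, 0, 0]],
  ],
)

```text
time: 46.25
tool_pos: [0.5893, -0.1729, 0.0373]
ee_rot: [-3.141, 0.002, 2.966]
wrist_force: [-0.4, -0.3, -1.7]
width: 0.0661
finger_force: 30.0
```

>>> drive_tool(
  series=[
    [0.0, [0, 0, 0.002], [0, 0, 0]],
    [0.0, [0, 0, 0.003], [0, 0, 0]],
    [0.0, [0, 0, 0.003], [0, 0, 0]],
  ],
)

```text
time: 46.62
tool_pos: [0.5886, -0.1729, 0.0333]
ee_rot: [-3.142, 0.0, 2.966]
wrist_force: [0.3, 0.4, -2.6]
width: 0.0663
finger_force: 30.0
```

>>> drive_tool(
  series=[
    [0.0, [0, 0, 0.002], [0, 0, 0]],
    [0.0, [0, 0, 0.002], [0, 0, 0]],
  ],
)

```text
time: 46.88
tool_pos: [0.5884, -0.1728, 0.031]
ee_rot: [3.142, -0.0, 2.966]
wrist_force: [-0.5, 1.2, -1.9]
width: 0.0659
finger_force: 30.0
```

>>> drive_tool(
  series=[
    [0.0, [0, 0, 0.0015], [0, 0, 0]],
    [0.0, [0, 0, 0.0025], [0, 0, 0]],
    [0.0, [0, 0, 0.0025], [0, 0, 0]],
  ],
)

```text
time: 47.25
tool_pos: [0.5885, -0.1728, 0.0286]
ee_rot: [3.142, -0.0, 2.966]
wrist_force: [-0.0, 0.4, -2.0]
width: 0.0662
finger_force: 30.0
```

>>> drive_tool(
  series=[
    [0.0, [0, 0, 0.001], [0, 0, 0]],
    [0.0, [0, 0, 0.001], [0, 0, 0]],
  ],
)

```text
time: 47.5
tool_pos: [0.5887, -0.1729, 0.028]
ee_rot: [-3.141, 0.0, 2.966]
wrist_force: [-0.8, -0.2, -1.4]
width: 0.0661
finger_force: 30.0
```

>>> drive_tool(
  series=[
    [0.0, [0, 0, 0.001], [0, 0, 0]],
    [0.085, [0, 0, 0.001], [0, 0, 0]],
    [0.085, [0, 0, 0.001], [0, 0, 0]],
    [0.085, [0, 0, 0.001], [0, 0, 0]],
  ],
)

```text
time: 48.0
tool_pos: [0.5886, -0.1728, 0.0266]
ee_rot: [-3.142, 0.0, 2.966]
wrist_force: [-0.5, 0.8, 0.6]
width: 0.0848
finger_force: 0.0
```

>>> drive_tool(
  series=[
    [0.085, [0, 0, -0.06], [0, 0, 0]],
    [0.085, [0, 0, -0.12], [0, 0, 0]],
    [0.05, [0.035, 0.037, -0.12], [0, 0, -0.1]],
    [0.05, [0.07, 0.073, -0.12], [0, 0, -0.2]],
    [0.05, [0.104, 0.11, -0.12], [0, 0, -0.226]],
  ],
)

```text
time: 48.62
tool_pos: [0.5046, -0.0453, 0.1469]
ee_rot: [3.142, 0.001, -3.091]
wrist_force: [0.4, 0.9, -1.1]
width: 0.0583
finger_force: 0.0
```

>>> drive_tool(
  series=[
    [0.04, [0, 0, 0], [0, 0, 0]],
    [0.04, [0, 0, 0], [0, 0, 0]],
    [0.04, [0, 0, 0], [0, 0, 0]],
  ],
)

```text
time: 49.0
tool_pos: [0.5061, -0.0473, 0.1467]
ee_rot: [-3.141, 0.0, -3.093]
wrist_force: [-0.2, -0.5, -1.1]
width: 0.0398
finger_force: 0.0
```

Run:
```python
from h import *
o=st(); c,p=shot("wrist","w11"); print(move([.5055,-.0472,.026],3.19,o))
c2,p2=shot("top","t4"); hsv=cv2.cvtColor(p2,cv2.COLOR_RGB2HSV)
u=proj(c2,[[.596,-.293,.064],[.48,-.299,.064],[.589,-.173,.064],[.5055,-.0472,.022]]); print(u.round())
im=np.hstack([cv2.resize(p[130:330,130:390],(480,369)),cv2.resize(p2[130:250,225:365],(320,274)) if 0 else cv2.resize(p2[120:249,235:347],(320,369))])
cv2.imwrite("pics/c11.png",im[:,:,::-1]); print((proj(c,[[.5055,-.0472,.052]])-[130,130])*1.846)
```

```text
{'time': 49.0, 'tool_pos': [0.5061, -0.0473, 0.1467], 'ee_rot': [-3.1411, 0.0001, -3.0927], 'width': 0.0398, 'joint_positions': [-0.2045, 0.0117, 1.5589, -0.0004, 1.5709, -1.8243]}
([0.0006, 0.0002, 0.1207], [-0.0, 0.0, 0.001])
[[338. 167.]
 [340. 206.]
 [298. 169.]
 [255. 197.]]
[[239.80242819 117.01053174]]
```

View pics/c11.png

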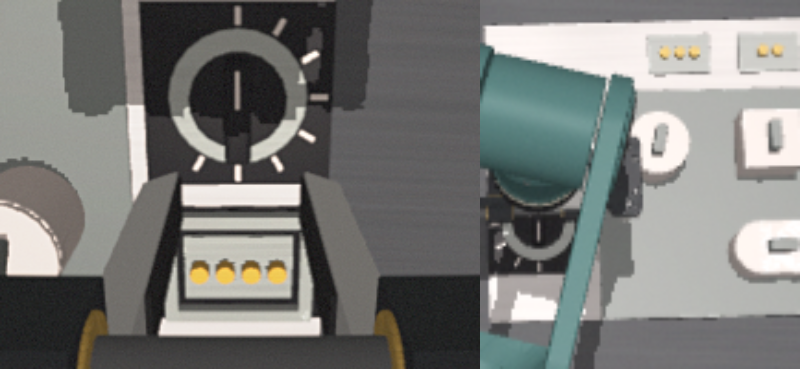

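All three closed pots stand upright on the plate, the dial points at its zero (238,15), and the frame shows 4 studs. Descend and grip the dial's bar.

>>> drive_tool(
  series=[
    [0.04, [0, 0, 0.05], [0, 0, 0]],
    [0.04, [0, 0, 0.1], [0, 0, 0]],
    [0.04, [0, 0, 0.117], [0, 0, 0]],
    [0.04, [0, 0, 0.117], [0, 0, 0]],
    [0.04, [0, 0, 0.117], [0, 0, 0]],
  ],
)

```text
time: 49.72
tool_pos: [0.5073, -0.0469, 0.032]
ee_rot: [-3.14, 0.004, -3.092]
wrist_force: [0.8, -0.2, 0.7]
width: 0.0399
finger_force: 0.0
```

>>> drive_tool(
  series=[
    [0.0, [0, 0, 0], [0, 0, 0]],
    [0.0, [0, 0, 0], [0, 0, 0]],
    [0.0, [0, 0, 0], [0, 0, 0]],
    [0.0, [0, 0, 0], [0, 0, 0]],
  ],
)

```text
time: 50.22
tool_pos: [0.5062, -0.0489, 0.0308]
ee_rot: [-3.136, 0.002, -3.091]
wrist_force: [0.5, -6.4, 0.9]
width: 0.0137
finger_force: 30.0
```

>>> drive_tool(
  series=[
    [0.0, [0, -0.0015, 0], [0, 0, 0.1]],
    [0.0, [0, -0.0015, 0], [0, 0, 0.25]],
    [0.0, [0, -0.0015, 0], [0, 0, 0.4]],
    [0.0, [0, -0.0015, 0], [0, 0, 0.55]],
    [0.0, [0, -0.0015, 0], [0, 0, 0.7]],
  ],
)

```text
time: 50.85
tool_pos: [0.5062, -0.0493, 0.0308]
ee_rot: [-3.14, 0.003, 2.487]
wrist_force: [-0.5, -2.9, 2.3]
width: 0.0136
finger_force: 30.0
```

>>> drive_tool(
  series=[
    [0.0, [0, 0, 0], [0, 0, 0.14]],
    [0.0, [0, 0, 0], [0, 0, 0.28]],
    [0.0, [0, 0, 0], [0, 0, 0.42]],
    [0.0, [0, 0, 0], [0, 0, 0.56]],
    [0.0, [0, 0, 0], [0, 0, 0.7]],
  ],
)

```text
time: 51.48
tool_pos: [0.5059, -0.0495, 0.0308]
ee_rot: [3.141, 0.004, 1.787]
wrist_force: [-1.1, -3.0, 2.4]
width: 0.0136
finger_force: 30.0
```

>>> drive_tool(
  series=[
    [0.0, [0, 0, 0], [0, 0, 0.14]],
    [0.0, [0, 0, 0], [0, 0, 0.28]],
    [0.0, [0, 0, 0], [0, 0, 0.42]],
    [0.0, [0, 0, 0], [0, 0, 0.56]],
    [0.0, [0, 0, 0], [0, 0, 0.695]],
  ],
)

```text
time: 52.1
tool_pos: [0.5056, -0.0494, 0.0308]
ee_rot: [3.14, 0.003, 1.092]
wrist_force: [-1.1, -2.5, 2.6]
width: 0.0139
finger_force: 30.0
```

>>> drive_tool(
  series=[
    [0.0, [0, 0, 0], [0, 0, 0]],
    [0.0, [0, 0, 0], [0, 0, 0]],
  ],
)

```text
time: 52.35
tool_pos: [0.5057, -0.0494, 0.0308]
ee_rot: [3.14, 0.003, 1.099]
wrist_force: [-1.9, -5.2, 5.4]
width: 0.0139
finger_force: 30.0
```

Turned −2.09 rad (from yaw 3.19 to 1.10), which is 4 clicks. Release, retreat and check.

>>> drive_tool(
  series=[
    [0.04, [0, 0, 0], [0, 0, 0]],
    [0.04, [0, 0, 0], [0, 0, 0]],
    [0.04, [0, 0, 0], [0, 0, 0]],
    [0.04, [0, 0, -0.05], [0, 0, 0]],
    [0.04, [0, 0, -0.11], [0, 0, 0]],
  ],
)

```text
time: 52.98
tool_pos: [0.5042, -0.0472, 0.139]
ee_rot: [-3.137, 0.001, 1.098]
wrist_force: [1.8, -0.3, 0.3]
width: 0.0402
finger_force: 0.0
```

>>> drive_tool(
  series=[
    [0.04, [0, 0, -0.06], [0, 0, 0]],
    [0.04, [-0.02, 0, -0.12], [0, 0, 0]],
    [0.04, [-0.06, 0, -0.12], [0, 0, 0]],
    [0.04, [-0.1, 0, -0.12], [0, 0, 0]],
    [0.04, [-0.1, 0, -0.12], [0, 0, 0]],
  ],
)

```text
time: 53.6
tool_pos: [0.4592, -0.1382, 0.2598]
ee_rot: [3.141, 0.0, 1.094]
wrist_force: [-0.4, -0.0, -0.3]
width: 0.0397
finger_force: 0.0
```

Run:
```python
from h import *
st(); c,p=shot("wrist","w12"); C=[.5055,-.0472]
hsv=cv2.cvtColor(p,cv2.COLOR_RGB2HSV)
# pointer mark: pale pixels on top of the bar inside the ring's inner radius (z=.052)
v,u=np.nonzero((hsv[...,2]>95)&(hsv[...,1]<60)); w=cast(c,np.c_[u,v],.052)-C
k=np.hypot(*w.T)<.0265; w=w[k]; print(len(w),w.mean(0).round(4)); print(np.c_[u,v][k].mean(0).round())
if len(w)>4:
    l,V=np.linalg.eigh(np.cov(w.T)); print("axis",np.degrees(np.arctan2(V[1,1],V[0,1])),np.sqrt(l), "mean dir",np.degrees(np.arctan2(*w.mean(0)[::-1])))
for nm in("t5",):
    c2,p2=shot("top",nm); h2=cv2.cvtColor(p2,cv2.COLOR_RGB2HSV)
    for P in([.597,-.293],[.481,-.3],[.589,-.173]):
        q=proj(c2,[[*P,.064]])[0].round().astype(int); r=p2[q[1]-14:q[1]+15,q[0]-18:q[0]+19]; m=(r.min(2)>195)
        print(P,m.sum(), (cast(c2,np.argwhere(m)[:,::-1].mean(0)+q-[18,14],.064)).round(3))
```

```text
{'time': 53.6, 'tool_pos': [0.4592, -0.1382, 0.2598], 'ee_rot': [3.1414, 0.0, 1.0936], 'width': 0.0397, 'joint_positions': [-0.4107, -0.0748, 1.4198, -0.0, 1.7965, 0.0665]}
275 [0.0044 0.0137]
[258.  74.]
axis 162.5650806983466 [0.00829565 0.01533642] mean dir 72.0465029218717
[0.597, -0.293] 70 [[ 0.619 -0.301]]
[0.481, -0.3] 261 [[ 0.478 -0.321]]
[0.589, -0.173] 0 [[nan nan]]<stdin>:13: RuntimeWarning: Mean of empty slice.
  ret = um.true_divide(
```

```bash
cat > dial.py <<'E'
from h import *
def dial(c,p,C=(.5055,-.0472)):
    g=cv2.cvtColor(p,cv2.COLOR_RGB2GRAY).astype(np.float32); out=[]
    for a in np.radians(np.arange(0,360,3)):
        r=np.linspace(.009,.022,10); u=proj(c,np.c_[C[0]+r*np.cos(a),C[1]+r*np.sin(a),0*r+.052]).astype(np.float32)
        out.append(cv2.remap(g,u[:,:1].copy(),u[:,1:].copy(),cv2.INTER_LINEAR).min())
    return np.array(out).astype(int)
E
python3 - <<'E'
from dial import *
c=imaging.get_calibration("wrist"); p=np.load("w12.npy")
d=dial(c,p); print([(i*3,d[i]) for i in range(120)if d[i]>35])
for dx in (-.002,.002): d=dial(c,p,(.5055+dx,-.0472)); i=d.argsort()[-4:]; print(dx,i*3,d[i])
E
```

```text
[(0, np.int64(68)), (3, np.int64(63)), (6, np.int64(58)), (9, np.int64(54)), (12, np.int64(50)), (15, np.int64(47)), (18, np.int64(46)), (21, np.int64(44)), (24, np.int64(42)), (27, np.int64(43)), (30, np.int64(42)), (33, np.int64(42)), (36, np.int64(43)), (39, np.int64(45)), (42, np.int64(45)), (45, np.int64(43)), (48, np.int64(47)), (51, np.int64(62)), (54, np.int64(67)), (57, np.int64(107)), (60, np.int64(221)), (63, np.int64(234)), (66, np.int64(151)), (69, np.int64(72)), (72, np.int64(48)), (75, np.int64(41)), (78, np.int64(36)), (96, np.int64(36)), (111, np.int64(43)), (114, np.int64(52)), (117, np.int64(58)), (120, np.int64(63)), (123, np.int64(64)), (126, np.int64(61)), (129, np.int64(59)), (132, np.int64(59)), (135, np.int64(65)), (138, np.int64(64)), (141, np.int64(65)), (144, np.int64(67)), (147, np.int64(64)), (150, np.int64(66)), (153, np.int64(64)), (156, np.int64(66)), (159, np.int64(67)), (162, np.int64(66)), (165, np.int64(65)), (168, np.int64(66)), (171, np.int64(67)), (174, np.int64(66)), (177, np.int64(62)), (180, np.int64(55)), (183, np.int64(48)), (186, np.int64
[... 391 characters left out ...]
np.int64(43)), (273, np.int64(38)), (276, np.int64(40)), (279, np.int64(42)), (282, np.int64(43)), (285, np.int64(42)), (288, np.int64(44)), (291, np.int64(46)), (294, np.int64(48)), (297, np.int64(51)), (300, np.int64(55)), (303, np.int64(60)), (306, np.int64(65)), (309, np.int64(69)), (312, np.int64(69)), (315, np.int64(68)), (318, np.int64(69)), (321, np.int64(67)), (324, np.int64(69)), (327, np.int64(69)), (330, np.int64(71)), (333, np.int64(70)), (336, np.int64(70)), (339, np.int64(70)), (342, np.int64(71)), (345, np.int64(70)), (348, np.int64(70)), (351, np.int64(71)), (354, np.int64(72)), (357, np.int64(71))]
-0.002 [63 60 54 57] [106 147 162 188]
0.002 [72 63 66 69] [113 146 200 207]
```

>>> drive_tool(
  series=[
    [0.04, [0.036, -0.025, -0.01], [0, 0, 0]],
    [0.04, [0.08, -0.056, -0.02], [0, 0, 0]],
    [0.04, [0.13, -0.09, -0.03], [0, 0, 0]],
    [0.04, [0.18, -0.125, -0.03], [0, 0, 0]],
    [0.04, [0.23, -0.16, -0.03], [0, 0, 0]],
  ],
)

```text
time: 54.32
tool_pos: [0.4218, 0.1441, 0.2898]
ee_rot: [3.141, -0.001, 1.099]
wrist_force: [1.1, -0.1, -0.1]
width: 0.0399
finger_force: 0.0
```

>>> drive_tool(
  series=[
    [0.04, [0.05, -0.035, 0], [0, 0, 0]],
    [0.04, [0.1, -0.07, 0], [0, 0, 0]],
    [0.04, [0.14, -0.1, 0], [0, 0, 0]],
    [0.04, [0.14, -0.1, 0], [0, 0, 0]],
  ],
)

```text
time: 54.82
tool_pos: [0.3954, 0.315, 0.2885]
ee_rot: [-3.14, 0.001, 1.105]
wrist_force: [0.4, -0.1, -1.2]
width: 0.0401
finger_force: 0.0
```

Run:
```python
from dial import *
st(); c,p=shot("top","t6"); d=dial(c,p); i=d.argsort()[-6:]; print("top",i*3,d[i])
cs,ps=shot("scene","s6"); d=dial(cs,ps); i=d.argsort()[-6:]; print("scene",i*3,d[i])
hsv=cv2.cvtColor(p,cv2.COLOR_RGB2HSV); m=((hsv[...,2]>208)&(hsv[...,1]<60)).astype(np.uint8)
for P in([.597,-.293],[.481,-.3],[.589,-.173]):
    q=proj(c,[[*P,.064]])[0]
    k=[k for k in contours(m,100) if np.hypot(*(k.reshape(-1,2).mean(0)-q))<12]
    print(P,q.round(),[rect(c,x,.064) for x in k], p[int(q[1]),int(q[0])+8])
```

```text
{'time': 54.825, 'tool_pos': [0.3954, 0.315, 0.2885], 'ee_rot': [-3.1395, 0.0013, 1.1048], 'width': 0.0401, 'joint_positions': [0.5597, -0.0113, 1.3022, 0.0011, 1.8529, 1.026]}
top [54 69 57 66 60 63] [ 97 102 124 137 149 158]
scene [ 69  60  63  66 168 165] [ 96 103 106 107 114 127]
[0.597, -0.293] [338. 167.] [(array([ 0.5947, -0.2915]), 62, 61, np.float64(-1.519))] [253 242 237]
[0.481, -0.3] [340. 205.] [(array([ 0.481 , -0.2994]), 95, 51, np.float64(-1.545))] [254 244 239]
[0.589, -0.173] [298. 169.] [(array([ 0.5878, -0.1725]), 63, 61, np.float64(-1.545))] [255 246 242]
```

The pointer is at 63°, exactly 120° clockwise from zero. All three closed pots measure the right size and sit in place at lid height, and the arm is clear.

```bash
python3 -c "
from bench import robot; print(robot.close_job())"
```

```text
the job is handed in; nothing more can be done
None
```

The job is handed in: the square, oval and round pots are closed with their lids pushed home and stand upright on the loading plate, the oblong lid is left over (its pot was absent), and the dial is turned 4 clicks clockwise for the 4-stud code plate.

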